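# Free the seized stopper and load the spool-blank magazine

## Robot

A 6-joint arm with a two-finger parallel gripper is mounted at the origin on the work surface. World frame = base frame: x ahead of the robot, y to its left, z up, the work surface at z = 0. Lengths are in m, angles in degrees, forces in N, time in s.
With the tool pointing down it reaches from about 0.25 to 0.725 m from the base axis. Payload 9.7 kg.
Tool frame: the origin (TCP) lies between the finger pads; the fingertips stand 11 mm ahead of it and the grasp point (between the pads) lies 8 mm behind it; z points along the fingers, x is the direction in which the jaws open and shut, and the axes are right-handed (so a half turn about z gives the same grasp; the last joint's range is limited). The gripper opens to 85 mm and grips with 20 to 120 N. Pads are 22 mm wide; open, the fingers measure 114 mm over their backs; the gripper's body (76 mm by 85 mm) begins 54 mm behind the grasp point. The pads swing forward as they close: fully open they stand 13 mm farther back than shut.
Start: joints at [-68.182, 4.979, 10.078, 95.1, 0, 90], TCP at [0.204, -0.511, 0.242] pointing down, gripper open.
Joint ranges: [-179.16, 179.16], [-48.56, 103.87], [-65.8, 70.77], [-126.05, 130.52], [-82.76, 87.17], [-180, 180]. Speed limits (degrees/s): [127.2, 127.2, 147.25, 180, 180, 180].

## Interface

Orientations are given as [roll, pitch, yaw] about the fixed x, y, z axes, in that order (R = Rz(yaw) Ry(pitch) Rx(roll)).
In Python, from workcell import get_obs, camera, job_done, spotter gives the robot as it stands.
- The arm moves only by the tool play_rows, never from a script. Its argument "rows" is a list of rows, each a list of 3 entries, a list of its own where there are three numbers: the closure, from 0 (fully open) to 1 (shut), then the shift along the tool's x, y, z in cm, then the turn, a rotation vector about the tool's x, y, z in degrees. In form: [[claw, [x, y, z], [wx, wy, wz]], ...]. A call has 1 to 12 rows; each row shifts and turns the pose as measured when the row begins, along the tool's axes as they then stand; what a row does not reach is not made up. A row lasts 1/10 s, in which the tool goes at most 50 mm and 8.59 degrees, less where a joint would pass 70% of its speed; a pose out of reach is approached as far as the arm can. A call is refused whole if a number of a shift passes 5 or a number of a turn 8.59, either way. A call with a gripper value outside its range is refused whole. The fingers move at their own pace and stop on an object; "newtons" is the grip in N (left out, the last holds). Time passes only in rows, so rows that do not move let the fingers close. It gives the time, the measured TCP pose, the force and the opening at its end, in the units of the state.
- get_obs(): the state, without advancing time (a new reading comes with each control period).
- camera(name): name is "side" or "top"; returns a dict with "img" (420x560x3 uint8, red, green, blue), "intrinsics" (3x3 intrinsics, pixels), "k1" (the pictures are not rectified: a ray, as slopes to the right and down, at radius r is drawn at 1 + k1 r^2 times it, then the intrinsics apply), "xyz" and "orientation" of the camera in the world. Camera axes: x right, y down, z forward; pixel columns grow to the right and rows downward; lengths in m; the calibration is good to about 2 mm. A picture is of the moment at which its call begins. There is no depth.
- job_done(): hands the job in, once; it reports no verdict.
Trained networks look in a picture, given as the dict that the camera call returned (one of the last four; its "shot" number tells which), for a name from the list of things; names that differ only in an ending like _2 or _b are one class to them, and where a whole thing is asked for, a point or a joint stands for the part that bears it (a point fixed in the world has none). Each returns a list of dicts, best first, with "confidence" (0 to 1); they miss things now and then, are a little off and sometimes report something else, mostly with a low value. They report only what shows in the picture. A call takes as long as a camera call. They do not tell look-alikes from the thing itself.
- spotter.spot_in(picture, thing): "point" ([x, y, z] in m, in world coordinates, good to about 4 mm: the middle of the surface that is visible of it).
- spotter.trace(picture, thing): "pixels" (420x560 bool, what is visible of it).
The state is a dict: "time": time; "q": joint angles; "qd": joint speeds; "joint_efforts": joint torques, N m; "ee_pos": TCP position; "tcp_rot": TCP orientation; "wrist_force": force on the tool from outside, world axes, zero at the start; "torque": the same for the moment, N m; "opening": finger opening in m.
Only numpy, scipy, OpenCV 4.12 (cv2) and the standard library are available. Lean on these libraries where they do the work, as an engineer would, in place of code of your own. Each camera call takes 0.05 s, during which the arm holds its last target.

## Task

The sloping clear tube is the gravity magazine that feeds wooden spool blanks to the drilling jig, but its brass stopper has seized in the mouth. Work the stopper out by twisting it back and forth while pulling gently along the tube, so that you do not pull the tube up out of its cradle, and stand it upright on the cork pad; then drop the two loose blanks into the tube so that they lie end to end on the one already in it. Leave the glue bottle, tape roll and ear defenders where they are.

Things in the scene. Friction and masses are not known exactly. Their poses are not given: they have to be found in the camera images.
- tube_mouth (a point): Centre of the rim of the clear tube's open upper end, about 190 mm above the bench. Bore 32 mm, outside 40 mm, 155 mm from inner floor to rim. z runs along the tube's axis out of the mouth; the tube leans 20 degrees, its mouth towards this frame's -x; y is level. Two rubber shoes on the y sides narrow the bore to 30.4 mm from 3 to 15 mm below the rim.
- tube_floor (a point): Centre of the tube's inner floor, 155 mm down the axis from the mouth; same axes as tube_mouth (z up the tube). One 45 mm blank already lies here; with two more on it their centres are 22.5, 67.5 and 112.5 mm up the axis from here. A blank let go in the mouth slides down by its own weight.
- magazine: The fixed wooden stand, origin at its underside. Base board 200 mm (x, from -85 to +115) x 120 mm x 18 mm; the tube leans towards -x over it. The cradle's back board behind the tube (+x side, 12 mm thick, 52 mm wide) ends 47 mm below the rim; nothing else comes within 60 mm of the mouth.
- tube (a joint): How far (m) the tube has been pulled up along its axis out of its cradle; 0 is seated. A spring clip holds it down with about 20 N (plus 0.3 N per mm) and draws it back when let go. The stopper sticks in it with about 30 N, so a straight pull on the stopper lifts the tube; more than 8 mm spoils the setting and is a failure.
- stopper_grip (a point): Centre of the red grip bar of the brass stopper (0.18 kg), 36 mm long (x), 12 mm thick (y: pinch it here), 30 mm high (z, away from the spigot). Below it a flange 44 mm wide, 4 mm thick, then the 31 mm spigot, 14 mm long, stuck in the tube mouth; its underside is 33 mm below this point. Seated, this point is 19 mm beyond the mouth on the tube's axis.
- stopper_foot (a point): Centre of the underside of the stopper's spigot, same axes. Rubber shoes hold the spigot by friction: it turns with about 0.5 N m (no thread or stops), and while turning (say 0.5 rad either way) comes out with about 10 N of pull: some 3 mm of pull per 0.9 rad swing. Without turning it needs about 30 N. It is free once drawn 14 mm out.
- blank1_mid (a point): Centre (half-way up) of a plain dark walnut spool blank: solid cylinder 28 mm in diameter, 45 mm long, about 25 g, standing on end on the bench; z is its axis. The blanks are alike, in any order, either end first.
- blank2_mid (a point): Centre (half-way up) of a plain dark walnut spool blank: solid cylinder 28 mm in diameter, 45 mm long, about 25 g, standing on end on the bench; z is its axis. The blanks are alike, in any order, either end first.
- lower_blank_mid (a point): Centre of the first blank, alike, already lying in the tube on its floor, seen through the clear wall (centre 22.5 mm up the axis). It stays there.
- pad_top (a point): Centre of the upper face of the square cork pad for the stopper: 130 mm x 130 mm, 5 mm thick, fixed flat on the bench. A stopper standing on it has its grip centre 38 mm above the bench.
- glue_mid (a point): Centre of the white glue bottle with orange cap, standing: 54 mm diameter, 140 mm high. Leave alone.
- tape: Roll of pale masking tape lying flat: 90 mm diameter, 25 mm high, origin at the centre of its underside. Leave alone.
- muffs: Orange ear defenders lying down, two cups about 72 mm high with a black headband reaching 140 mm to its +x; overall 145 mm across y; origin on the bench midway between the cups. Leave alone.
Not all that is in view belongs to the job. What is meant by the part that bears stopper_grip is not grey, and is the larger of those in its own colour. Leave any green look-alike of the part that bears blank2_mid alone.

How it is judged:
By the outcome, as a careful person would: the job done as asked, in the order asked, and still so for the second after the job is handed in, with the robot touching nothing.
It also fails if it takes over 72 s, if anything falls off the work surface, if the arm or the gripper's body presses on something with over 40 N, if the wrist force passes 120 N, or if a joint passes its speed limit or range.

## Working session

There is one attempt and no reset: what is moved stays moved. The work goes in short steps, Python scripts to look and compute and a tool call to move; the robot and the scene stay as the last step left them, time stands still between calls to the robot, and variables do not carry over. Pictures are saved under pics/ and viewed, and the job is handed in when it is done.

Besides the shell and the picture viewer there is one more tool, called after "Request:" by a JSON object that holds its "method" and its "body". play_rows: Moves the arm, as the interface text tells. Its arguments: {"type":"object","properties":{"rows":{"type":"array","items":{"type":"array"}},"newtons":{"type":"number"}},"required":["rows"]}

```bash
ls; mkdir -p pics
cat > h.py <<'E'
import numpy as np, cv2
from workcell import get_obs, camera, job_done, spotter
from scipy.spatial.transform import Rotation as R
def save(c,n,box=None,s=1):
    im=c['img'][:,:,::-1]
    if box: x0,y0,x1,y1=box; im=im[y0:y1,x0:x1]
    im=cv2.resize(im,None,fx=s,fy=s,interpolation=cv2.INTER_CUBIC); cv2.imwrite('pics/'+n+'.png',im)
E
python3 - <<'E'
from h import *
for n in ['side','top']:
    c=camera(n); save(c,n+'0'); print(n,c['intrinsics'],c['k1'],c['xyz'],c['orientation'],c['shot'])
    for t in ['tube_mouth','magazine','stopper_grip','blank1_mid','pad_top','glue_mid','tape','muffs','lower_blank_mid']:
        try: print(t,[(np.round(d['point'],3),round(d['confidence'],2)) for d in spotter.spot_in(c,t)])
        except Exception as e: print(t,e)
print(get_obs())
E
```

```text
pics
side [[453.4753155    0.         279.8054317 ]
 [  0.         453.4753155  213.45297575]
 [  0.           0.           1.        ]] -0.01747588905261635 [ 0.43782961 -0.86743621  0.68661547] [-1.21202891e+02  1.10692121e-01 -8.34687012e+00] 1
tube_mouth [(array([0.58 , 0.056, 0.138]), 0.57)]
magazine [(array([0.594, 0.053, 0.027]), 0.61)]
stopper_grip [(array([0.555, 0.06 , 0.205]), 0.84), (array([ 0.44 , -0.066,  0.023]), 0.74), (array([ 0.546, -0.067,  0.019]), 0.44)]
blank1_mid [(array([ 0.586, -0.269,  0.035]), 0.7), (array([ 0.747, -0.085,  0.07 ]), 0.58), (array([0.692, 0.363, 0.041]), 0.36)]
pad_top [(array([0.457, 0.332, 0.005]), 0.55)]
glue_mid [(array([ 0.753, -0.083,  0.07 ]), 0.77)]
tape [(array([ 0.704, -0.28 ,  0.019]), 0.67)]
muffs [(array([0.695, 0.366, 0.04 ]), 0.65)]
lower_blank_mid []
top [[408.6084757    0.         277.07926829]
 [  0.         408.6084757  212.18085891]
 [  0.           0.           1.        ]] -0.06366810749584327 [0.38524953 0.01446752 1.27163787] [-169.90760246    0.42770454  -89.26902026] 2
tube_mouth []
magazine [(array([0.596, 0.077, 0
[... 478 characters left out ...]
, 0.38), (array([0.586, 0.072, 0.152]), 0.19)]
{'time': 1.0, 'q': array([-6.81805155e+01,  4.97764943e+00,  1.00785567e+01,  9.50999155e+01,
        3.86909397e-04,  9.00006426e+01]), 'qd': array([-0.00474533, -0.02115844, -0.05227366,  0.05969436,  0.04985877,
       -0.04127643]), 'joint_efforts': array([ 2.45306574e-04, -5.20110798e+01,  4.64864087e+01,  1.84445700e-03,
        9.98074984e-05, -5.57099487e-07]), 'ee_pos': array([ 0.20442539, -0.5105913 ,  0.24229922]), 'tcp_rot': array([-1.79999613e+02, -9.91801439e-04, -6.81811581e+01]), 'wrist_force': array([ 1.46696844,  0.3324407 , -0.05916389]), 'torque': array([-0.0043055 , -0.01317022, -0.03205579]), 'opening': 0.08557201231550347}
```

View pics/side0.png

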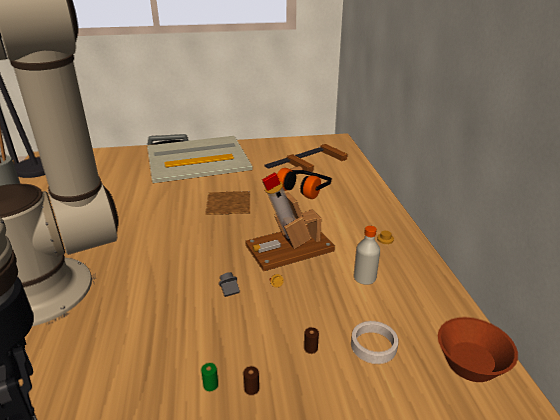

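View pics/top0.png

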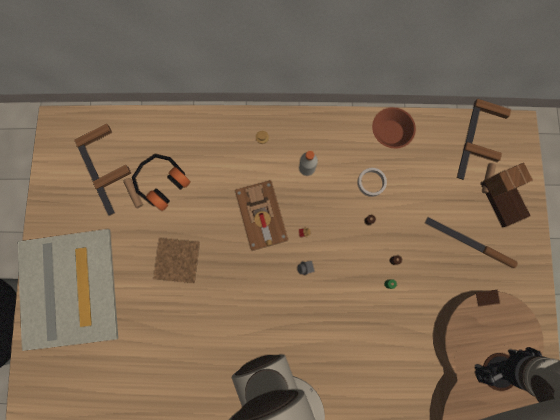

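```bash
python3 - <<'E'
from h import *
c=camera('side'); save(c,'s1',(190,150,350,310),5); save(c,'s2',(180,310,340,420),5)
c=camera('top'); save(c,'t1',(220,170,330,280),5); save(c,'t2',(340,200,430,300),6)
E
python3 -c "
import cv2,numpy as np
a=cv2.imread('pics/s1.png');b=cv2.imread('pics/t1.png');print(a.shape,b.shape)"
```

```text
(800, 800, 3) (550, 550, 3)
```

```bash
cat >> h.py <<'E'
def K(c): return np.array(c['intrinsics']),c['k1'],np.array(c['xyz']),R.from_euler('xyz',c['orientation'],degrees=True)
def proj(c,P):
    k,k1,t,r=K(c); p=r.inv().apply(np.atleast_2d(P)-t); s=p[:,:2]/p[:,2:]; s=s*(1+k1*(s**2).sum(1,keepdims=True))
    return s*[k[0,0],k[1,1]]+[k[0,2],k[1,2]]
def ray(c,uv):
    k,k1,t,r=K(c); d=(np.array(uv,float)-[k[0,2],k[1,2]])/[k[0,0],k[1,1]]; s=d.copy()
    for _ in range(20): s=d/(1+k1*(s@s))
    v=r.apply([s[0],s[1],1]); return t,v/np.linalg.norm(v)
E
cat > m.py <<'E'
from h import *
cs=camera('side'); ct=camera('top')
from scipy.optimize import least_squares
# blanks: silhouette fit
def dark(c):
    h=cv2.cvtColor(c['img'],cv2.COLOR_RGB2HSV).astype(int); return h
def comp(mask,minA=20):
    n,l,s,ce=cv2.connectedComponentsWithStats(mask.astype(np.uint8)); return [(s[i],ce[i],l==i) for i in range(1,n) if s[i][4]>=minA]
for nm,c,pts in (('side',cs,[(251,380),(311,340)]),('top',ct,[(397,260),(370,219)])):
    g=c['img'].max(2)<95
    for p in pts:
        for s,ce,m in comp(g):
            if m[p[1]-8:p[1]+8,p[0]-8:p[0]+8].any() and s[4]<2000: print(nm,p,s,np.round(ce,1))
E
python3 m.py
```

```text
side (251, 380) [243 366  16  29 375] [251.  380.5]
side (311, 340) [304 327  15  27 324] [310.8 340.1]
top (397, 260) [389 255  13  10  87] [395.2 259.8]
top (370, 219) [364 215  12  10  77] [369.3 219.6]
```

View pics/s1.png

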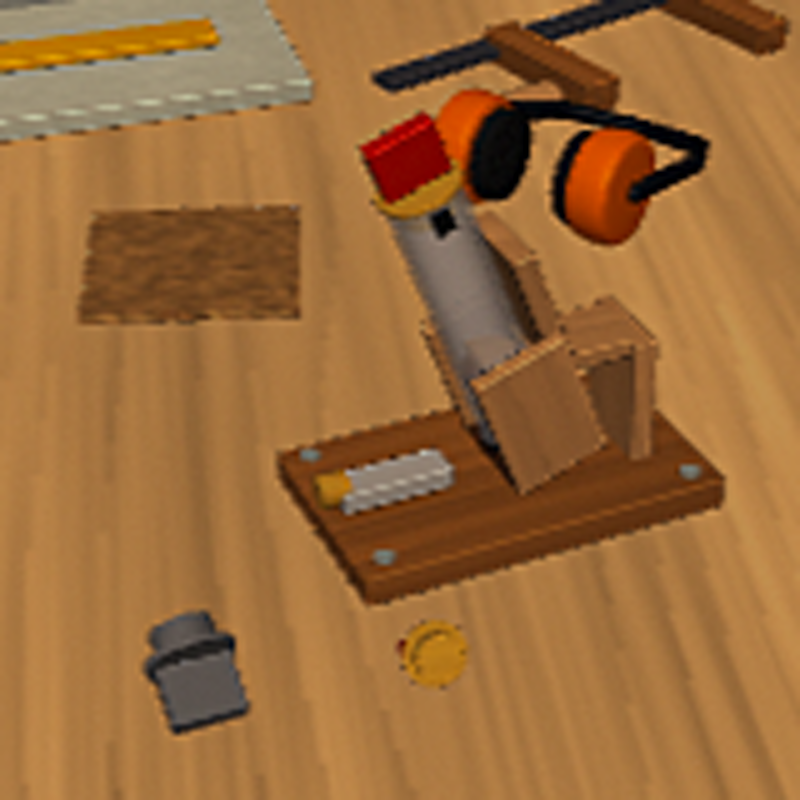

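View pics/t1.png

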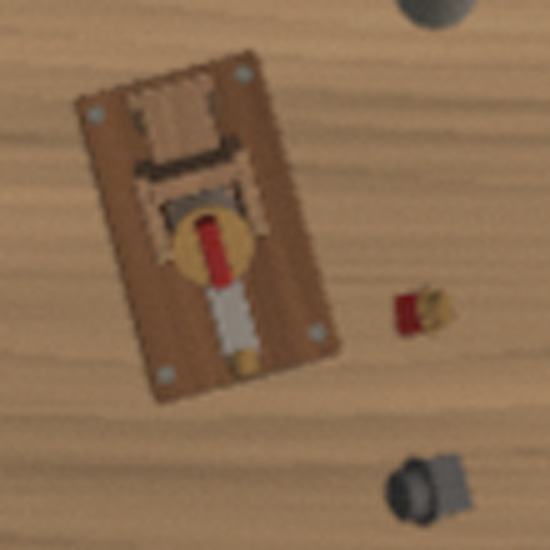

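View pics/s2.png

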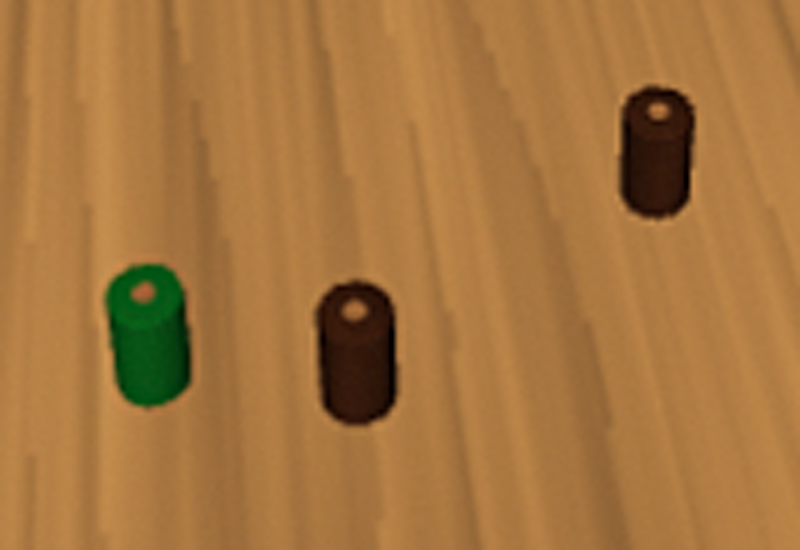

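View pics/t2.png

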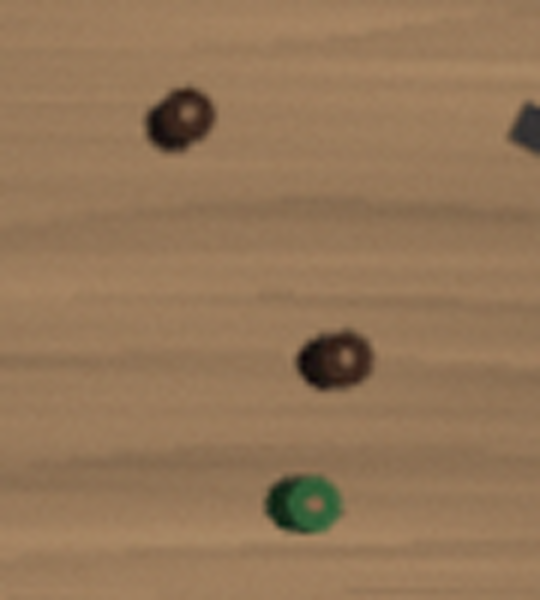

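```bash
cat > m2.py <<'E'
from h import *
from scipy.optimize import minimize, least_squares
cs=camera('side'); ct=camera('top')
def tri(a,b):
    (t1,d1),(t2,d2)=ray(cs,a),ray(ct,b); A=np.zeros((3,3));v=np.zeros(3)
    for t,d in((t1,d1),(t2,d2)): M=np.eye(3)-np.outer(d,d);A+=M;v+=M@t
    p=np.linalg.solve(A,v); return p
def onz(c,uv,z):
    t,d=ray(c,uv); return t+d*(z-t[2])/d[2]
for n,a,b in (('A',(250.6,371.6),(397.1,259.3)),('B',(311.2,331.8),(370.8,218.8))):
    print(n,'tri',tri(a,b).round(4),'side',onz(cs,a,.045).round(4),'top',onz(ct,b,.045).round(4))
# magazine
tc=(np.array([(75,100),(255,50),(342,350),(158,405)])+.5)/5-.5+[220,170]
P=np.array([onz(ct,u,.018) for u in tc]); print('mag top',P.round(4))
def T(p): 
    c,s=np.cos(p[2]),np.sin(p[2]); L=np.array([(115,60),(115,-60),(-85,-60),(-85,60)])/1e3
    return np.c_[L@np.array([[c,s],[-s,c]])+p[:2],[.018]*4]
f=lambda p:(proj(ct,T(p))-tc).ravel()
r=least_squares(f,[.59,.06,0]); print('mag',r.x,np.degrees(r.x[2]),'res',r.fun.round(1))
sc=(np.array([(278,455),(365,598),(725,480)])+.5)/5-.5+[190,150]
print('side proj',proj(cs,T(r.x)).round(1),sc)
# stopper
def masks(c,box):
    h=cv2.cvtColor(c['img'],cv2.COLOR_RGB2HSV).astype(int); x0,y0,x1,y1=box
    m=np.zeros(h.shape[:2],bool); m[y0:y1,x0:x1]=1
    red=((h[...,0]<6)|(h[...,0]>174))&(h[...,1]>170)&(h[...,2]>60)&m
    return red
ms=masks(cs,(258,168,283,195)); mt=masks(ct,(255,205,272,232))
print(ms.sum(),mt.sum())
box=np.array([(i*18,j*6,k*15) for i in(-1,1) for j in(-1,1) for k in(-1,1)])/1e3
S=8
def ren(c,pts,b):
    x0,y0,x1,y1=b; q=(proj(c,pts)-[x0,y0]+.5)*S; im=np.zeros(((y1-y0)*S,(x1-x0)*S),np.uint8)
    cv2.fillConvexPoly(im,cv2.convexHull(np.round(q).astype(np.int32)),255); 
    return cv2.resize(im,(x1-x0,y1-y0),interpolation=cv2.INTER_AREA)/255.
bs=(250,160,295,205); bt=(245,195,285,240)
def cost(p,yaw,both=False):
    r=R.from_euler('z',yaw)*R.from_euler('y',-20,degrees=True)*R.from_euler('z',p[3]*10)
    pts=r.apply(box)+p[:3]
    e=[]
    for c,m,b in((cs,ms,bs),(ct,mt,bt)):
        e.append(np.abs(ren(c,pts,b)-m[b[1]:b[3],b[0]:b[2]]).sum())
    return e if both else sum(e)
best=None
for y0 in (-.02,0,.02):
    q=minimize(cost,[.553,.06,.205,y0],args=(r.x[2],),method='Nelder-Mead',options=dict(initial_simplex=np.array([.553,.06,.205,y0])+np.vstack([np.zeros(4),np.diag([.006,.006,.006,.03])]),xatol=1e-5,fatol=.01,maxiter=600))
    print(q.x.round(4),q.fun,cost(q.x,r.x[2],True),'bar deg',np.degrees(q.x[3]*10))
    if best is None or q.fun<best.fun: best=q
rr=R.from_euler('z',r.x[2])*R.from_euler('y',-20,degrees=True)
pts=(rr*R.from_euler('z',best.x[3]*10)).apply(box)+best.x[:3]
ax=rr.apply([0,0,1]); th=np.linspace(0,2*np.pi,40)
fl=rr.apply(np.c_[.022*np.cos(th),.022*np.sin(th),0*th-.015])+best.x[:3]
print('axis',ax,'mouth',best.x[:3]-.019*ax)
for c,b,n in((cs,bs,'os'),(ct,bt,'ot')):
    im=c['img'][b[1]:b[3],b[0]:b[2],::-1]; k=12; im=cv2.resize(im,None,fx=k,fy=k,interpolation=cv2.INTER_NEAREST)
    for q,col in((pts,(255,0,0)),(fl,(0,255,0))):
        u=(proj(c,q)-b[:2]+.5)*k
        cv2.polylines(im,[cv2.convexHull(u.astype(np.int32))],True,col,1)
    cv2.imwrite('pics/'+n+'.png',im)
E
python3 m2.py; python3 -c "
import cv2,numpy as np
a=cv2.imread('pics/os.png');b=cv2.imread('pics/ot.png')
b=cv2.resize(b,(a.shape[1],a.shape[0]));cv2.imwrite('pics/oo.png',cv2.resize(np.hstack([a,b]),None,fx=.7,fy=.7))"
```

```text
A tri [ 0.4637 -0.3356  0.0446] side [ 0.4633 -0.3359  0.045 ] top [ 0.464  -0.3355  0.045 ]
B tri [ 0.5864 -0.2594  0.0446] side [ 0.5863 -0.2598  0.045 ] top [ 0.5862 -0.2593  0.045 ]
mag top [[ 0.679   0.1615  0.018 ]
 [ 0.7127  0.0485  0.018 ]
 [ 0.5229 -0.0081  0.018 ]
 [ 0.4876  0.1046  0.018 ]]
mag [0.5862093  0.07233266 0.29126345] 16.68816653894102 res [-0.4 -0.   0.2 -0.3  0.5  0.3 -0.3  0. ]
side proj [[312.7 222.7]
 [335.2 245.5]
 [263.1 266.2]
 [244.8 240.3]] [[245.2 240.6]
 [262.6 269.2]
 [334.6 245.6]]
187 45
[ 0.5529  0.064   0.2061 -0.0015] 64.14901960784313 [np.float64(35.92549019607843), np.float64(28.2235294117647)] bar deg -0.8433450945463674
[ 0.553   0.0639  0.2062 -0.0044] 64.54901960784314 [np.float64(35.529411764705884), np.float64(29.01960784313725)] bar deg -2.5309523589799214
[ 0.553   0.0642  0.2065 -0.0025] 63.45490196078431 [np.float64(34.90588235294118), np.float64(28.54901960784314)] bar deg -1.4340822046014252
axis [-0.32761488 -0.09821543  0.93969262] mouth [0.55918622 0.06603241 0.1886536 ]
```

View pics/oo.png

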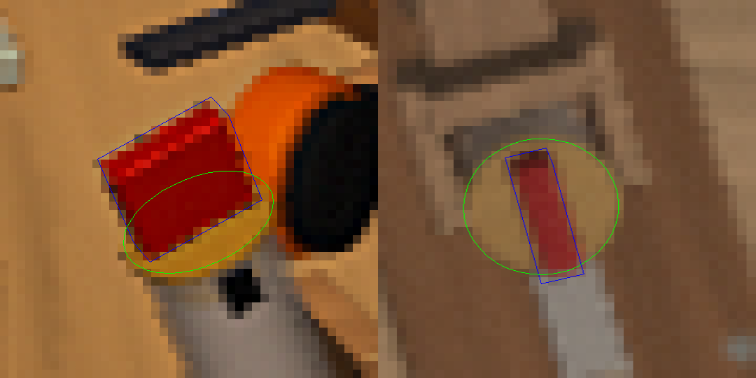

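```bash
cat >> h.py <<'E'
MAG=16.69
def Rt(tilt,psi): # tilt 0 = tool down, 20 = along tube; psi 90: jaws along tube y
    return R.from_euler('z',MAG,degrees=True)*R.from_euler('y',-tilt,degrees=True)*R.from_euler('z',psi,degrees=True)*R.from_euler('x',180,degrees=True)
AX=Rt(20,90).apply([0,0,-1]); G=np.array([.5533,.0632,.2063]); M=G-.019*AX
def cur():
    o=get_obs(); return o,np.array(o['ee_pos']),R.from_euler('xyz',o['tcp_rot'],degrees=True)
def decomp(r):
    # tilt/psi of the present orientation in mag frame (assuming lean only about mag y)
    z=R.from_euler('z',-MAG,degrees=True).apply(r.apply([0,0,1])); tilt=np.degrees(np.arctan2(z[0],-z[2]))
    q=(R.from_euler('z',MAG,degrees=True)*R.from_euler('y',-tilt,degrees=True)).inv()*r*R.from_euler('x',180,degrees=True)
    return tilt,q.as_euler('zyx',degrees=True)[0]
def plan(P,tilt,psi,n,claw,dec=1,show=12):
    """n rows to P; prints rows"""
    o,p,r=cur(); t0,s0=decomp(r); print('from',p.round(4),round(t0,2),round(s0,2),'F',np.round(o['wrist_force'],1),'open',round(o['opening'],4),'t',o['time'])
    rows=[]
    for i in range(1,n+1):
        a=i/n; Pn=p0=None
        tgt=np.array(P)*a+(1-a)*np.array(o['ee_pos']); rt=Rt(t0+(tilt-t0)*a,s0+(psi-s0)*a)
        d=r.inv().apply(tgt-p)*100; w=(r.inv()*rt).as_rotvec(degrees=True)
        d=d.round(2);w=w.round(1); rows.append([claw,d.tolist(),w.tolist()])
        p=p+r.apply(d/100); r=r*R.from_rotvec(w,degrees=True)
    print(str(rows[:show]).replace(' ',''))
E
python3 - <<'E'
from h import *
print(AX,M)
plan(G+.07*AX,20,90,24,0)
E
```

```text
[-0.32761174 -0.09822591  0.93969262] [0.55952462 0.06506629 0.18844584]
from [ 0.2044 -0.5106  0.2423] 0.0 -84.87 F [-0.1 -0.1 -0.6] open 0.0857 t 1.3
[[0,[-1.69,-2.14,-0.12],[0.8,0.1,-7.3]],[0,[-1.4,-2.34,-0.1],[0.8,0.3,-7.3]],[0,[-1.09,-2.49,-0.07],[0.8,0.3,-7.3]],[0,[-0.77,-2.62,-0.04],[0.7,0.4,-7.2]],[0,[-0.43,-2.7,-0.0],[0.7,0.5,-7.3]],[0,[-0.09,-2.72,0.02],[0.6,0.6,-7.3]],[0,[0.26,-2.72,0.05],[0.5,0.7,-7.3]],[0,[0.6,-2.66,0.08],[0.4,0.7,-7.3]],[0,[0.93,-2.56,0.11],[0.3,0.8,-7.3]],[0,[1.25,-2.42,0.13],[0.2,0.8,-7.3]],[0,[1.55,-2.24,0.17],[0.2,0.8,-7.2]],[0,[1.81,-2.03,0.19],[-0.0,0.8,-7.3]]]
```

Request:
{"method": "play_rows", "body": {"rows": [[0, [-1.7, -2.1, -0.1], [0.8, 0.1, -7.3]], [0, [-1.4, -2.3, -0.1], [0.8, 0.3, -7.3]], [0, [-1.1, -2.5, -0.1], [0.8, 0.3, -7.3]], [0, [-0.8, -2.6, 0], [0.7, 0.4, -7.3]], [0, [-0.4, -2.7, 0], [0.7, 0.5, -7.3]], [0, [-0.1, -2.7, 0], [0.6, 0.6, -7.3]], [0, [0.3, -2.7, 0], [0.5, 0.7, -7.3]], [0, [0.6, -2.7, 0.1], [0.4, 0.7, -7.3]], [0, [0.9, -2.6, 0.1], [0.3, 0.8, -7.3]], [0, [1.2, -2.4, 0.1], [0.2, 0.8, -7.3]], [0, [1.5, -2.2, 0.2], [0.2, 0.8, -7.3]], [0, [1.8, -2.0, 0.2], [0, 0.8, -7.3]]]}}

```text
time: 2.5
ee_pos: [0.3621, -0.2151, 0.2574]
tcp_rot: [179.2, -10.4, 22.7]
wrist_force: [-0.3, -0.3, 0.0]
opening: 0.0857
```

Run:
```python
from h import *
plan(G+.07*AX,20,90,13,0)
print(get_obs()['q'].round(1))
```

```text
from [ 0.3621 -0.2151  0.2574] 10.4 5.89 F [-0.3 -0.3  0. ] open 0.0857 t 2.5
[[0,[1.99,-1.43,0.23],[-0.4,0.7,-6.5]],[0,[2.13,-1.2,0.24],[-0.2,0.7,-6.4]],[0,[2.25,-0.95,0.27],[-0.3,0.7,-6.5]],[0,[2.34,-0.7,0.29],[-0.3,0.6,-6.5]],[0,[2.4,-0.43,0.32],[-0.4,0.6,-6.5]],[0,[2.43,-0.15,0.33],[-0.5,0.6,-6.4]],[0,[2.43,0.11,0.37],[-0.6,0.5,-6.5]],[0,[2.4,0.39,0.38],[-0.6,0.4,-6.5]],[0,[2.34,0.65,0.41],[-0.6,0.4,-6.4]],[0,[2.25,0.9,0.43],[-0.7,0.3,-6.5]],[0,[2.13,1.14,0.46],[-0.7,0.2,-6.5]],[0,[1.98,1.37,0.48],[-0.7,0.1,-6.4]]]
[-36.2 -18.4 -10.   92.3   8.4  31.6]
```

Request:
{"method": "play_rows", "body": {"rows": [[0, [2.0, -1.4, 0.2], [-0.4, 0.7, -6.5]], [0, [2.1, -1.2, 0.2], [-0.2, 0.7, -6.5]], [0, [2.2, -1.0, 0.3], [-0.3, 0.7, -6.5]], [0, [2.3, -0.7, 0.3], [-0.3, 0.6, -6.5]], [0, [2.4, -0.4, 0.3], [-0.4, 0.6, -6.5]], [0, [2.4, -0.2, 0.3], [-0.5, 0.6, -6.5]], [0, [2.4, 0.1, 0.4], [-0.6, 0.5, -6.5]], [0, [2.4, 0.4, 0.4], [-0.6, 0.4, -6.5]], [0, [2.3, 0.6, 0.4], [-0.6, 0.4, -6.5]], [0, [2.2, 0.9, 0.4], [-0.7, 0.3, -6.5]], [0, [2.1, 1.1, 0.5], [-0.7, 0.2, -6.5]], [0, [2.0, 1.4, 0.5], [-0.7, 0.1, -6.5]]]}}

```text
time: 3.7
ee_pos: [0.5117, 0.0503, 0.2728]
tcp_rot: [160.2, -1.1, 104.2]
wrist_force: [-0.5, -0.8, 0.2]
opening: 0.0857
```

Run:
```python
from h import *
plan(G+.07*AX,20,90,3,0)
print(get_obs()['q'].round(1))
```

```text
from [0.5117 0.0503 0.2728] 19.86 87.32 F [-0.5 -0.8  0.2] open 0.0857 t 3.7
[[0,[0.04,0.61,0.24],[-0.1,-0.2,-0.9]],[0,[0.03,0.6,0.25],[0.0,0.0,-0.9]],[0,[0.02,0.61,0.24],[-0.0,0.0,-0.9]]]
[  3.1 -18.5 -10.4  78.7   4.8 -10.2]
```

Request:
{"method": "play_rows", "body": {"rows": [[0, [0, 0.6, 0.2], [-0.1, -0.2, -0.9]], [0.3, [0, 0.6, 0.2], [0, 0, -0.9]], [0.5, [0, 0.6, 0.2], [0, 0, -0.9]], [0.5, [0, 0, 0.8], [0, 0, 0]], [0.5, [0, 0, 0.8], [0, 0, 0]], [0.5, [0, 0, 0.8], [0, 0, 0]]]}}

```text
time: 4.3
ee_pos: [0.5398, 0.058, 0.2498]
tcp_rot: [160.0, 0.1, 106.8]
wrist_force: [-0.0, -0.2, -0.3]
opening: 0.0429
```

Run:
```python
from h import *
plan(G,20,90,6,0.5)
c=camera('side'); save(c,'g1',(190,110,340,220),5)
```

```text
from [0.5398 0.058  0.2498] 19.98 90.09 F [-0.  -0.2 -0.3] open 0.0429 t 4.3
[[0.5,[0.02,-0.02,0.76],[-0.0,0.0,0.0]],[0.5,[0.02,-0.02,0.77],[-0.0,0.0,0.0]],[0.5,[0.02,-0.02,0.76],[-0.0,0.0,0.0]],[0.5,[0.02,-0.02,0.77],[-0.0,0.0,0.1]],[0.5,[0.02,-0.02,0.76],[-0.0,0.0,-0.0]],[0.5,[0.02,-0.03,0.76],[-0.0,0.0,-0.0]]]
```

View pics/g1.png

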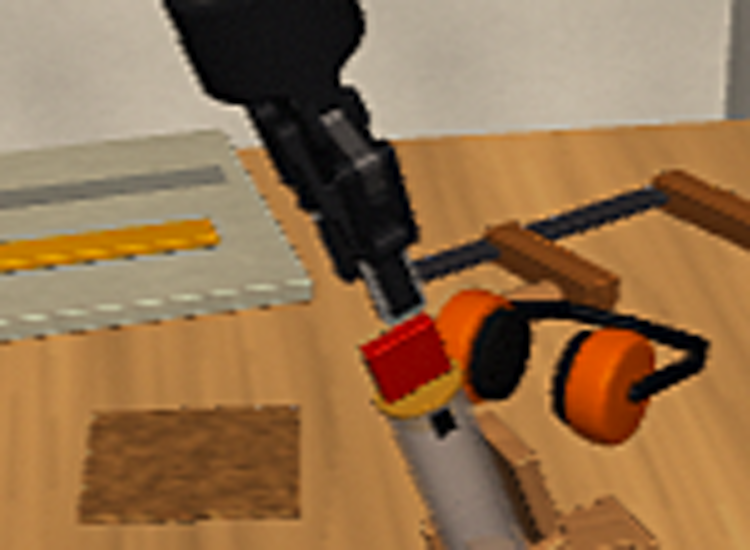

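Request:
{"method": "play_rows", "body": {"rows": [[0.5, [0, 0, 0.8], [0, 0, 0]], [0.5, [0, 0, 0.8], [0, 0, 0]], [0.5, [0, 0, 0.8], [0, 0, 0]], [0.5, [0, 0, 0.8], [0, 0, 0]], [0.5, [0, 0, 0.7], [0, 0, 0]], [0.5, [0, 0, 0.6], [0, 0, 0]], [0.75, [0, 0, 0], [0, 0, 0]], [0.9, [0, 0, 0], [0, 0, 0]], [1, [0, 0, 0], [0, 0, 0]], [1, [0, 0, 0], [0, 0, 0]], [1, [0, 0, 0], [0, 0, 0]]], "newtons": 30}}

```text
time: 5.45
ee_pos: [0.5547, 0.0637, 0.2025]
tcp_rot: [160.1, -0.1, 106.8]
wrist_force: [0.3, -1.5, -0.4]
opening: 0.0115
```

```bash
cat > st.py <<'E'
from h import *
o,p,r=cur(); f=r.inv().apply(o['wrist_force']); t=r.inv().apply(o['torque'])
print('p',p.round(4),'tilt,psi',np.round(decomp(r),2),'Ftool',f.round(1),'Ttool',t.round(2),'open',round(o['opening'],4),'t',o['time'])
q=Rt(20,90).inv().apply(p-G)*1000; print('offset from G in tool axes mm',q.round(1),'q',o['q'].round(0))
E
python3 st.py
python3 - <<'E'
from h import *
c=camera('side'); save(c,'g2',(190,110,340,220),5)
E
```

```text
p [0.5547 0.0637 0.2025] tilt,psi [19.91 90.06] Ftool [-1.5 -0.3  0.3] Ttool [ 0.32 -0.08  0.09] open 0.0115 t 5.45
offset from G in tool axes mm [0.1 0.1 4.1] q [  4. -14. -15.  70.   4. -12.]
```

View pics/g2.png

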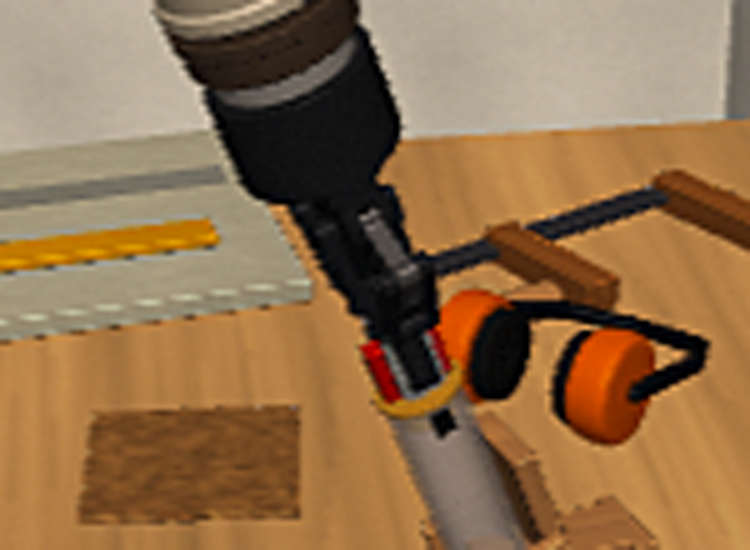

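Request:
{"method": "play_rows", "body": {"rows": [[1, [0, 0, 0], [0, 0, 0]], [1, [0, 0, 0], [0, 0, 0]], [1, [0, 0, 0], [0, 0, 5]], [1, [0, 0, -0.05], [0, 0, 7]], [1, [0, 0, -0.05], [0, 0, 7]], [1, [0, 0, -0.05], [0, 0, 7]]], "newtons": 80}}

```text
time: 6.1
ee_pos: [0.5541, 0.0634, 0.2026]
tcp_rot: [162.2, -8.9, 81.5]
wrist_force: [0.9, 0.3, -3.5]
opening: 0.0106
```

```bash
python3 st.py
```

```text
p [0.5541 0.0634 0.2026] tilt,psi [19.81 63.35] Ftool [-0.2 -0.3  3.6] Ttool [ 0.24 -0.11 -0.43] open 0.0106 t 6.1
offset from G in tool axes mm [-0.  -0.5  3.7] q [  4. -14. -15.  70.   4.  15.]
```

Request:
{"method": "play_rows", "body": {"rows": [[1, [0, 0, -0.08], [0, 0, -8]], [1, [0, 0, -0.1], [0, 0, -8]], [1, [0, 0, -0.1], [0, 0, -8]], [1, [0, 0, -0.1], [0, 0, -8]], [1, [0, 0, -0.1], [0, 0, -8]], [1, [0, 0, -0.1], [0, 0, -8]]]}}

```text
time: 6.7
ee_pos: [0.5535, 0.0634, 0.2047]
tcp_rot: [161.5, 7.1, 127.9]
wrist_force: [3.0, 1.4, -3.9]
opening: 0.0107
```

```bash
python3 st.py
python3 - <<'E'
from h import *
c=camera('side'); save(c,'g3',(190,110,340,220),5)
E
```

```text
p [0.5535 0.0634 0.2047] tilt,psi [ 19.75 112.31] Ftool [-0.2  1.9  4.8] Ttool [-0.17  0.08  0.29] open 0.0107 t 6.7
offset from G in tool axes mm [ 0.1 -0.4  1.6] q [  4. -14. -14.  70.   4. -34.]
```

View pics/g3.png

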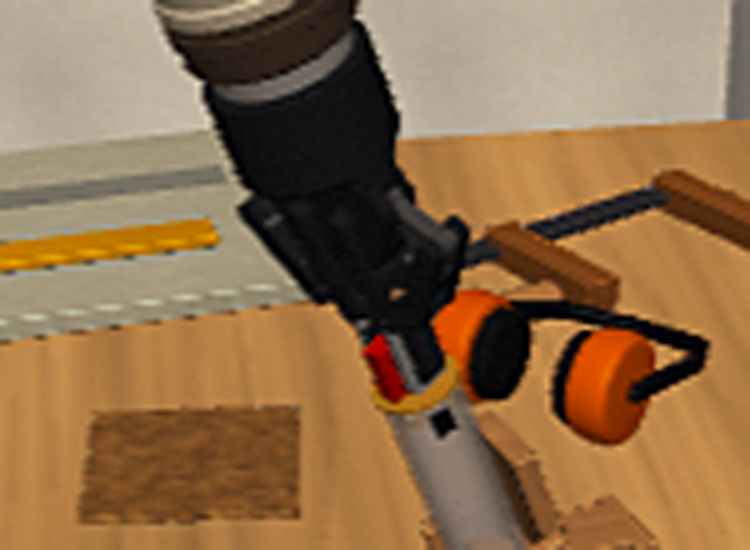

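Request:
{"method": "play_rows", "body": {"rows": [[1, [0, 0, -0.08], [0, 0, 8]], [1, [0, 0, -0.1], [0, 0, 8]], [1, [0, 0, -0.1], [0, 0, 8]], [1, [0, 0, -0.1], [0, 0, 8]], [1, [0, 0, -0.1], [0, 0, 8]], [1, [0, 0, -0.1], [0, 0, 8]], [1, [0, 0, -0.08], [0, 0, -8]], [1, [0, 0, -0.1], [0, 0, -8]], [1, [0, 0, -0.1], [0, 0, -8]], [1, [0, 0, -0.1], [0, 0, -8]], [1, [0, 0, -0.1], [0, 0, -8]], [1, [0, 0, -0.1], [0, 0, -8]]]}}

```text
time: 7.95
ee_pos: [0.5515, 0.0627, 0.2104]
tcp_rot: [161.4, 6.3, 125.7]
wrist_force: [1.9, 1.7, -2.6]
opening: 0.0105
```

```bash
python3 st.py
python3 - <<'E'
from h import *
c=camera('side'); save(c,'g4',(190,110,340,220),5)
E
```

```text
p [0.5515 0.0627 0.2104] tilt,psi [ 19.6  110.01] Ftool [0.5 1.6 3.2] Ttool [-0.08  0.05  0.08] open 0.0105 t 7.95
offset from G in tool axes mm [ 0.1 -0.3 -4.5] q [  4. -14. -14.  71.   4. -32.]
```

View pics/g4.png

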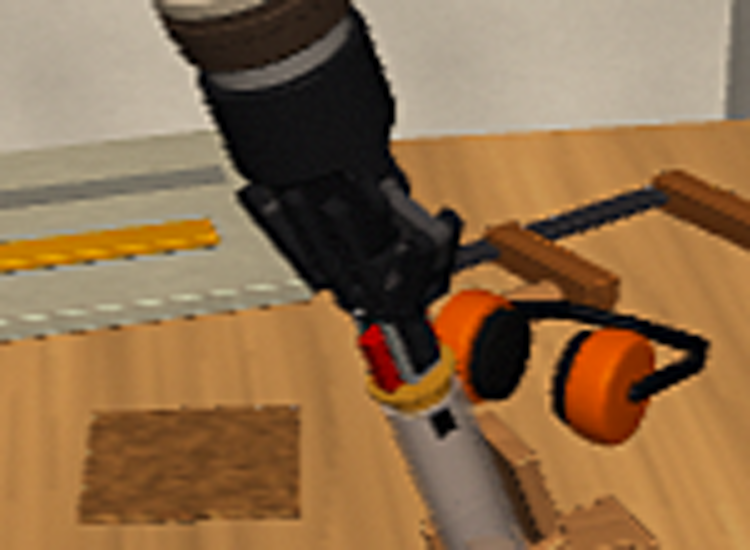

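Request:
{"method": "play_rows", "body": {"rows": [[1, [0, 0, -0.08], [0, 0, 8]], [1, [0, 0, -0.1], [0, 0, 8]], [1, [0, 0, -0.1], [0, 0, 8]], [1, [0, 0, -0.1], [0, 0, 8]], [1, [0, 0, -0.1], [0, 0, 8]], [1, [0, 0, -0.1], [0, 0, 8]], [1, [0, 0, -0.08], [0, 0, -8]], [1, [0, 0, -0.1], [0, 0, -8]], [1, [0, 0, -0.1], [0, 0, -8]], [1, [0, 0, -0.1], [0, 0, -8]]]}}

```text
time: 9.0
ee_pos: [0.5483, 0.0607, 0.2183]
tcp_rot: [160.5, -0.2, 106.8]
wrist_force: [0.0, -1.0, -1.6]
opening: 0.0107
```

```bash
python3 st.py
python3 - <<'E'
from h import *
c=camera('side'); save(c,'g5',(190,110,340,220),5)
E
```

```text
p [0.5483 0.0607 0.2183] tilt,psi [19.47 90.06] Ftool [-1.  -0.8  1.4] Ttool [ 0.4   0.   -0.02] open 0.0107 t 9.0
offset from G in tool axes mm [ -0.9  -1.1 -13.2] q [  4. -14. -13.  72.   4. -12.]
```

View pics/g5.png

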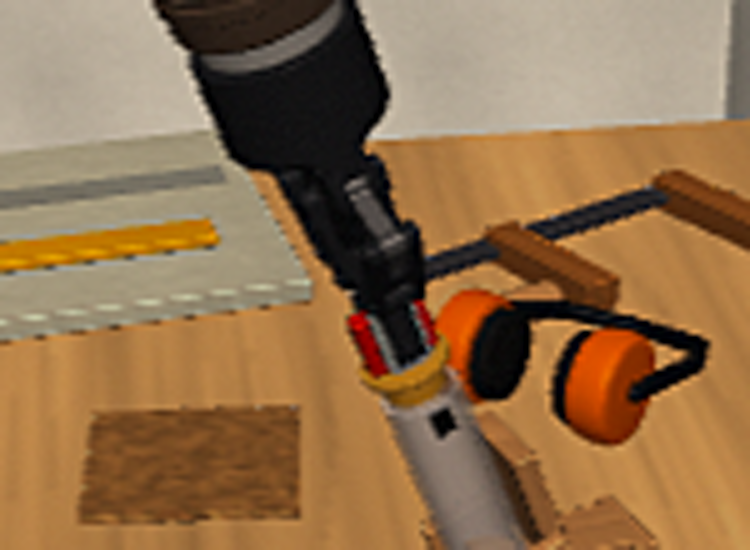

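Request:
{"method": "play_rows", "body": {"rows": [[1, [0, 0, -0.5], [0, 0, 0]], [1, [0, 0, -1], [0, 0, 0]], [1, [0, 0, -1.5], [0, 0, 0]], [1, [0, 0, -2], [0, 0, 0]], [1, [0, 0, -2], [0, 0, 0]]]}}

```text
time: 9.55
ee_pos: [0.5238, 0.0532, 0.2855]
tcp_rot: [160.8, -0.6, 105.8]
wrist_force: [-0.0, 0.1, -1.5]
opening: 0.0109
```

```bash
python3 st.py
python3 - <<'E'
from h import *
c=camera('top'); save(c,'t3',(150,170,300,290),5)
plan([.456,.338,.12],0,90,9,1)
# pad centre check
for n in ('top','side'):
    c=camera(n); print([(d['point'].round(4) if hasattr(d['point'],'round') else d['point']) for d in spotter.spot_in(c,'pad_top')])
    T=spotter.trace(c,'pad_top')
    if T:
        cnt=cv2.findContours(T[0]['pixels'].astype(np.uint8),cv2.RETR_EXTERNAL,cv2.CHAIN_APPROX_NONE)[0]; cc=max(cnt,key=cv2.contourArea)
        b=cv2.boxPoints(cv2.minAreaRect(cc))
        for u in b:
            t,d=ray(c,u); print((t+d*(.005-t[2])/d[2]).round(3))
E
```

```text
p [0.5238 0.0532 0.2855] tilt,psi [19.2  88.97] Ftool [ 0.1 -0.5  1.4] Ttool [ 0.34 -0.01 -0.04] open 0.0109 t 9.55
offset from G in tool axes mm [ -1.1  -2.2 -85.1] q [  3. -16.  -7.  80.   5. -12.]
from [0.5239 0.053  0.2896] 19.47 88.99 F [-1.8 -0.5  2.6] open 0.0112 t 9.6
[[1,[3.24,-0.51,1.85],[2.2,-0.2,-0.1]],[1,[3.24,-0.43,1.85],[2.1,-0.0,-0.1]],[1,[3.24,-0.36,1.87],[2.2,-0.1,-0.1]],[1,[3.25,-0.28,1.88],[2.2,0.0,-0.1]],[1,[3.25,-0.2,1.88],[2.1,-0.0,-0.2]],[1,[3.25,-0.13,1.89],[2.2,-0.0,-0.1]],[1,[3.25,-0.04,1.9],[2.1,-0.0,-0.1]],[1,[3.24,0.03,1.89],[2.2,-0.0,-0.1]],[1,[3.25,0.11,1.89],[2.2,-0.0,-0.1]]]
[[0.4538, 0.3396, 0.0063], [0.6296, 0.0821, 0.0166]]
[0.395 0.408 0.005]
[0.525 0.404 0.005]
[0.515 0.267 0.005]
[0.385 0.274 0.005]
[[0.454, 0.332, 0.0053]]
[0.386 0.417 0.005]
[0.523 0.396 0.005]
[0.511 0.256 0.005]
[0.385 0.275 0.005]
```

View pics/t3.png

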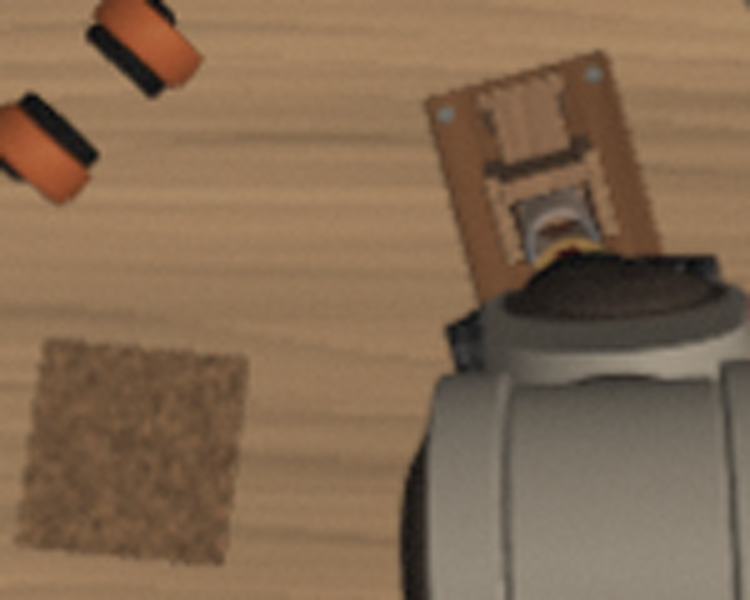

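Request:
{"method": "play_rows", "body": {"rows": [[1, [3.2, -0.5, 1.0], [2.2, -0.2, -0.1]], [1, [3.2, -0.4, 1.5], [2.2, 0, -0.1]], [1, [3.2, -0.4, 2.2], [2.2, 0, -0.1]], [1, [3.3, -0.3, 2.2], [2.2, 0, -0.1]], [1, [3.3, -0.2, 2.0], [2.1, 0, -0.1]], [1, [3.3, -0.1, 2.0], [2.2, 0, -0.1]], [1, [3.2, 0, 2.0], [2.1, 0, -0.1]], [1, [3.2, 0, 2.0], [2.2, 0, -0.1]], [1, [3.2, 0.1, 1.9], [2.2, 0, -0.1]]]}}

```text
time: 10.8
ee_pos: [0.4503, 0.3429, 0.1022]
tcp_rot: [-178.7, 0.1, 106.1]
wrist_force: [1.1, 0.4, -1.6]
opening: 0.0104
```

```bash
python3 st.py
python3 - <<'E'
from h import *
plan([.455,.338,.045],0,90,5,1)
c=camera('side'); save(c,'p1',(170,100,300,220),5)
E
```

```text
p [0.4503 0.3429 0.1022] tilt,psi [-1.34 89.43] Ftool [0.1 1.2 1.5] Ttool [-0.08 -0.01  0.02] open 0.0104 t 10.8
offset from G in tool axes mm [297.5 -52.8  91.6] q [37.  8. -2. 81.  0. 21.]
from [0.4503 0.3429 0.1022] -1.34 89.43 F [ 1.1  0.4 -1.6] open 0.0104 t 10.8
[[1,[-0.12,0.09,1.14],[-0.3,0.0,-0.1]],[1,[-0.12,0.08,1.15],[-0.2,0.0,-0.1]],[1,[-0.12,0.08,1.14],[-0.3,0.1,-0.1]],[1,[-0.12,0.07,1.14],[-0.3,-0.0,-0.2]],[1,[-0.12,0.07,1.15],[-0.2,-0.0,-0.1]]]
```

View pics/p1.png

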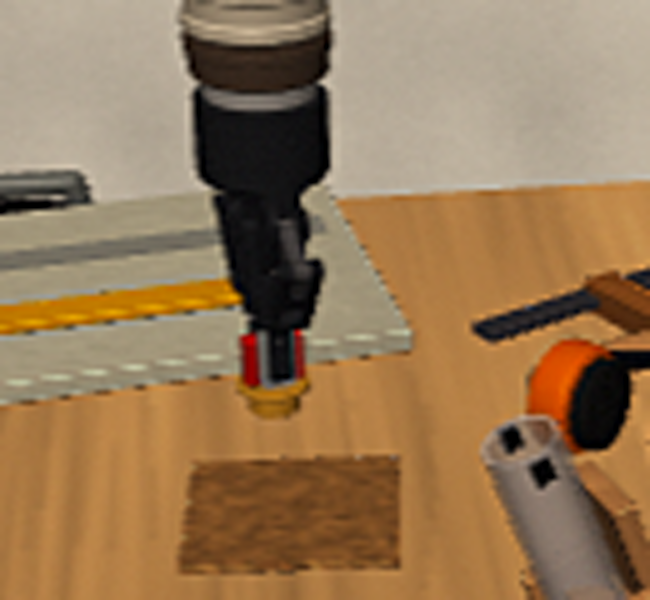

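Request:
{"method": "play_rows", "body": {"rows": [[1, [-0.1, 0.1, 1.1], [-0.3, 0, -0.1]], [1, [-0.1, 0.1, 1.1], [-0.3, 0, 0]], [1, [-0.1, 0.1, 1.1], [-0.3, 0, 0]], [1, [-0.1, 0.1, 1.1], [-0.3, 0, 0]], [1, [-0.1, 0.1, 1.0], [-0.2, 0, 0]], [1, [0, 0, 0.3], [0, 0, 0]], [1, [0, 0, 0.2], [0, 0, 0]]]}}

```text
time: 11.55
ee_pos: [0.4531, 0.3407, 0.0346]
tcp_rot: [-179.8, -0.0, 106.2]
wrist_force: [-10.8, -2.4, 20.5]
opening: 0.0108
```

```bash
python3 st.py
```

```text
p [0.4531 0.3407 0.0346] tilt,psi [-0.25 89.55] Ftool [  0.7 -11.1 -20.4] Ttool [2.3  0.13 0.03] open 0.0108 t 11.55
offset from G in tool axes mm [294.6 -74.  155.8] q [37.  9. -9. 73.  0. 21.]
```

Request:
{"method": "play_rows", "body": {"rows": [[1, [0, 0, -0.05], [0.3, 0, 0]], [1, [0, 0, 0], [0, 0, 0]]]}}

```text
time: 11.75
ee_pos: [0.4538, 0.3401, 0.0364]
tcp_rot: [-179.6, -0.1, 106.2]
wrist_force: [-0.2, -0.1, -1.4]
opening: 0.0108
```

```bash
python3 st.py
python3 - <<'E'
from h import *
c=camera('side'); save(c,'p2',(170,100,300,220),5)
E
```

```text
p [0.4538 0.3401 0.0364] tilt,psi [-0.39 89.47] Ftool [-0.  -0.2  1.4] Ttool [-0.01  0.06  0.05] open 0.0108 t 11.75
offset from G in tool axes mm [293.8 -72.9 154.3] q [37.  9. -9. 73.  0. 21.]
```

View pics/p2.png

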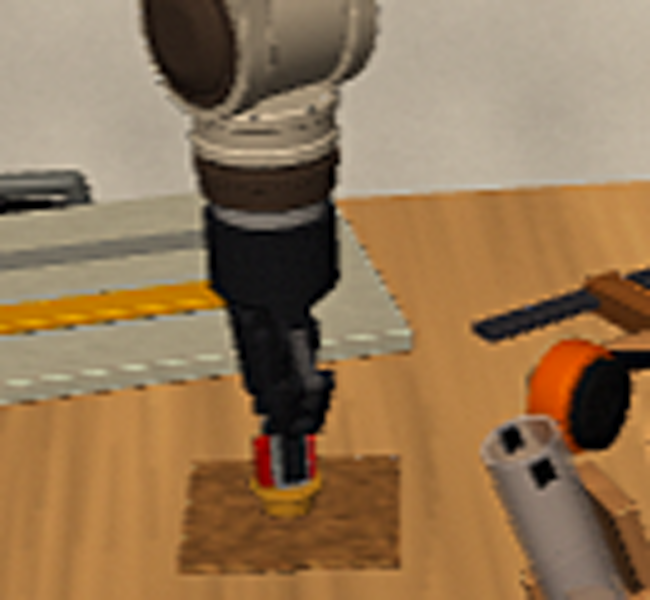

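Request:
{"method": "play_rows", "body": {"rows": [[1, [0, 0, 0.08], [0, 0, 0]], [1, [0, 0, 0], [0, 0, 0]], [0.8, [0, 0, 0], [0, 0, 0]], [0.7, [0, 0, 0], [0, 0, 0]], [0.5, [0, 0, 0], [0, 0, 0]], [0.5, [0, 0, 0], [0, 0, 0]]]}}

```text
time: 12.4
ee_pos: [0.4542, 0.3398, 0.0348]
tcp_rot: [-179.6, -0.1, 106.1]
wrist_force: [0.0, 0.8, -0.3]
opening: 0.0429
```

```bash
python3 st.py
```

```text
p [0.4542 0.3398 0.0348] tilt,psi [-0.37 89.43] Ftool [0.7 0.2 0.3] Ttool [-0.08 -0.04  0.02] open 0.0429 t 12.4
offset from G in tool axes mm [293.4 -73.2 155.9] q [37.  9. -9. 73.  0. 21.]
```

Raise straight, then look.

Request:
{"method": "play_rows", "body": {"rows": [[0.5, [0, 0, -1], [0, 0, 0]], [0.5, [0, 0, -3], [0, 0, 0]], [0.4, [0, 0, -4], [0, 0, 0]], [0.2, [0, 0, -5], [0, 0, 0]], [0, [0, 0, -4], [0, 0, 0]]]}}

```text
time: 12.9
ee_pos: [0.4527, 0.3381, 0.2066]
tcp_rot: [-179.1, 0.1, 106.1]
wrist_force: [1.3, 0.5, 0.3]
opening: 0.0775
```

```bash
python3 st.py
python3 - <<'E'
from h import *
c=camera('side'); save(c,'p3',(170,100,330,270),4.5)
np.save('sidefree.npy',c['img'])
plan([.47,0,.26],0,60,8,0)
E
```

```text
p [0.4527 0.3381 0.2066] tilt,psi [-0.92 89.44] Ftool [ 0.1  1.4 -0.3] Ttool [-0.02 -0.01 -0.05] open 0.0775 t 12.9
offset from G in tool axes mm [292.2 -16.2  -6.2] q [37.  7.  9. 92.  0. 21.]
from [0.4539 0.3389 0.2134] -0.49 89.44 F [-2.3 -1.5  5.6] open 0.084 t 12.95
[[0,[-4.13,-0.99,-0.58],[-0.1,-0.0,3.7]],[0,[-4.18,-0.72,-0.57],[-0.0,-0.0,3.7]],[0,[-4.21,-0.45,-0.58],[-0.1,-0.0,3.6]],[0,[-4.24,-0.18,-0.58],[-0.0,0.0,3.7]],[0,[-4.24,0.09,-0.58],[-0.1,0.0,3.7]],[0,[-4.23,0.37,-0.57],[-0.1,0.0,3.7]],[0,[-4.19,0.64,-0.58],[-0.0,0.1,3.7]],[0,[-4.14,0.91,-0.58],[-0.1,0.0,3.6]]]
```

View pics/p3.png

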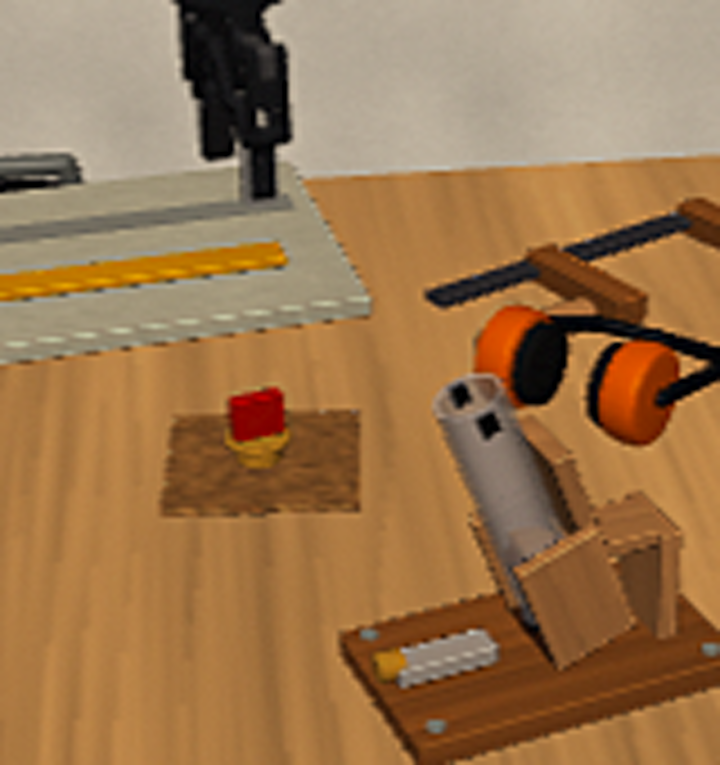

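Run:
```python
from h import *
th=np.linspace(0,2*np.pi,60); rr=Rt(20,90)
circ=lambda rad,z:rr.apply(np.c_[rad*np.cos(th),rad*np.sin(th),0*th-z])+M
out=[]
for n,b in (('side',(255,170,305,215)),('top',(240,200,290,245))):
    c=camera(n); k=14 if 0 else 8
    im=c['img'][b[1]:b[3],b[0]:b[2],::-1]; im=cv2.resize(im,None,fx=k,fy=k,interpolation=cv2.INTER_NEAREST)
    raw=im.copy()
    for rad,z,col in((.02,0,(0,255,0)),(.016,0,(255,0,0))):
        u=(proj(c,circ(rad,z))-b[:2]+.5)*k; cv2.polylines(im,[u.astype(np.int32)],True,col,1)
    out.append(np.vstack([raw,im])[:,:400])
cv2.imwrite('pics/m1.png',cv2.resize(np.hstack(out),(640,576)))
```

```text
(no output)
```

View pics/m1.png

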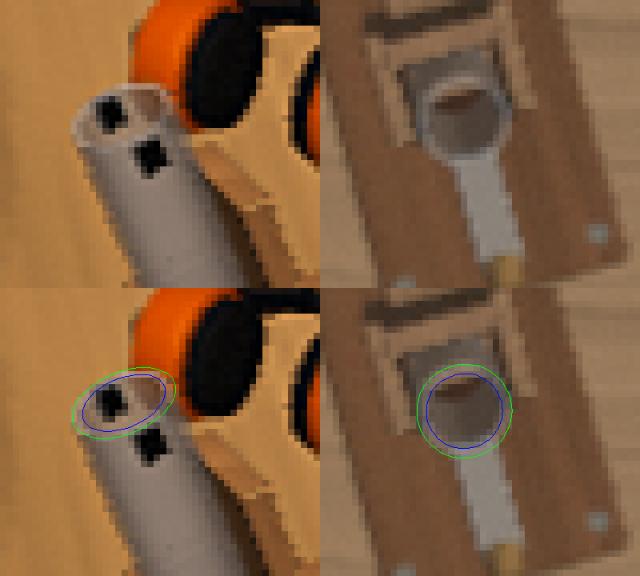

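Request:
{"method": "play_rows", "body": {"rows": [[0, [-3, -0.5, -2.5], [0, 0, 0]], [0, [-4.3, -0.3, -1.5], [0, 0, 0]], [0, [-4.5, -0.3, -0.8], [0, 0, 0]], [0, [-4.5, -0.3, 0], [0, 0, 0]], [0, [-4.5, -0.3, 0], [0, 0, 0]], [0, [-4.5, -0.3, 0], [0, 0, 0]], [0, [-4.5, -0.3, 0], [0, 0, 0]], [0, [-4.5, -0.3, 0], [0, 0, 0]]]}}

```text
time: 13.85
ee_pos: [0.5243, -0.005, 0.2521]
tcp_rot: [-178.8, 0.1, 106.7]
wrist_force: [0.2, 0.4, -0.3]
opening: 0.0856
```

```bash
python3 st.py
python3 - <<'E'
from h import *
plan([.5863,-.2595,.09],0,90,8,0)
E
```

```text
p [ 0.5243 -0.005   0.2521] tilt,psi [-1.17 90.02] Ftool [0.3 0.3 0.3] Ttool [-0.08  0.04  0.03] open 0.0856 t 13.85
offset from G in tool axes mm [-57.  -28.9 -59.2] q [ -0.   3.   9.  97.  -0. -17.]
from [ 0.5243 -0.005   0.2521] -1.17 90.02 F [ 0.2  0.4 -0.3] open 0.0856 t 13.85
[[0,[-3.27,-0.13,2.03],[-0.1,0.1,0.0]],[0,[-3.27,-0.14,2.03],[-0.2,-0.0,0.0]],[0,[-3.27,-0.14,2.02],[-0.1,-0.0,0.0]],[0,[-3.27,-0.14,2.03],[-0.2,-0.0,0.0]],[0,[-3.27,-0.15,2.02],[-0.1,-0.0,0.0]],[0,[-3.27,-0.16,2.03],[-0.2,-0.0,0.0]],[0,[-3.28,-0.16,2.02],[-0.1,-0.0,0.0]],[0,[-3.27,-0.17,2.03],[-0.2,-0.0,0.0]]]
```

Request:
{"method": "play_rows", "body": {"rows": [[0, [-3.3, -0.1, 1.5], [-0.1, 0.1, 0]], [0, [-3.3, -0.1, 2], [-0.2, 0, 0]], [0, [-3.3, -0.1, 2], [-0.1, 0, 0]], [0, [-3.3, -0.1, 2], [-0.2, 0, 0]], [0, [-3.3, -0.2, 2], [-0.1, 0, 0]], [0, [-3.3, -0.2, 2], [-0.2, 0, 0]], [0, [-3.3, -0.2, 2], [-0.1, 0, 0]], [0, [-3.3, -0.2, 2], [-0.2, 0, 0]], [0, [0, 0, 0], [0, 0, 0]]]}}

```text
time: 14.75
ee_pos: [0.5829, -0.2769, 0.0823]
tcp_rot: [-179.6, -0.4, 106.4]
wrist_force: [-0.1, -0.1, -0.6]
opening: 0.085
```

```bash
python3 st.py
python3 - <<'E'
from h import *
plan([.5863,-.2595,.033],0,90,5,0)
c=camera('side'); save(c,'b1',(250,240,380,370),5)
E
```

```text
p [ 0.5829 -0.2769  0.0823] tilt,psi [-0.42 89.68] Ftool [-0.1 -0.1  0.6] Ttool [-0.01 -0.03 -0.05] open 0.085 t 14.75
offset from G in tool axes mm [-334.3 -107.5   92.8] q [-25.  18.   8.  80.   0. -42.]
from [ 0.5829 -0.2769  0.0823] -0.42 89.68 F [-0.1 -0.1 -0.6] open 0.085 t 14.75
[[0,[0.31,0.17,0.99],[-0.1,-0.4,-0.1]],[0,[0.31,0.17,0.98],[-0.1,-0.0,-0.0]],[0,[0.32,0.17,0.99],[-0.1,-0.0,-0.1]],[0,[0.31,0.16,0.98],[-0.0,-0.0,-0.1]],[0,[0.31,0.17,0.99],[-0.1,-0.0,-0.0]]]
```

View pics/b1.png

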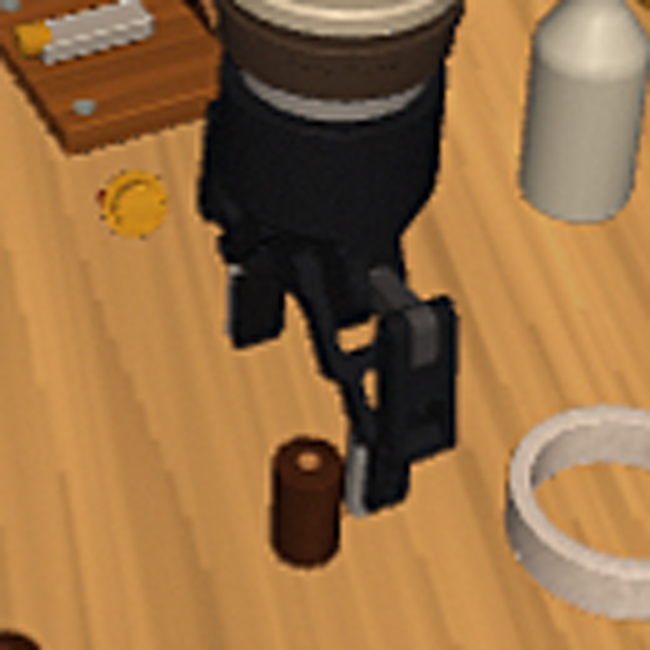

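Overshot 17 mm in y; correct laterally first, then descend.

Request:
{"method": "play_rows", "body": {"rows": [[0, [0.8, 0.4, 0], [-0.1, -0.4, -0.1]], [0, [0.8, 0.4, 0.2], [-0.1, 0, 0]], [0, [0, 0, 0.8], [-0.1, 0, 0]], [0, [0, 0, 0.8], [0, 0, -0.1]], [0.2, [0, 0, 0.8], [0, 0, 0]], [0.2, [0, 0, 0.8], [0, 0, 0]]]}}

```text
time: 15.4
ee_pos: [0.5875, -0.2523, 0.0507]
tcp_rot: [179.9, 0.1, 106.9]
wrist_force: [0.1, 0.4, -0.6]
opening: 0.0685
```

```bash
python3 st.py
python3 - <<'E'
from h import *
plan([.5863,-.2595,.033],0,90,2,0.2)
E
```

```text
p [ 0.5875 -0.2523  0.0507] tilt,psi [ 0.14 90.19] Ftool [0.4 0.2 0.6] Ttool [ 0.   -0.04  0.03] open 0.0685 t 15.4
offset from G in tool axes mm [-312.  -107.6  126.5] q [-23.  17.   3.  76.   0. -40.]
from [ 0.5875 -0.2523  0.0507] 0.14 90.19 F [ 0.1  0.4 -0.6] open 0.0685 t 15.4
[[0.2,[-0.32,-0.17,0.88],[0.1,0.1,0.1]],[0.2,[-0.33,-0.16,0.89],[0.0,0.0,0.1]]]
```

Request:
{"method": "play_rows", "body": {"rows": [[0.2, [-0.3, -0.1, 0.6], [0, 0, 0]], [0.2, [-0.2, -0.1, 0.6], [0, 0, 0]], [0.2, [0, 0, 0.2], [0, 0, 0]], [0.2, [0, 0, 0], [0, 0, 0]]]}}

```text
time: 15.8
ee_pos: [0.5861, -0.2582, 0.0333]
tcp_rot: [180.0, 0.0, 106.9]
wrist_force: [-0.8, -0.3, 0.5]
opening: 0.0687
```

```bash
python3 st.py
python3 - <<'E'
from h import *
plan([.5863,-.2595,.033],0,90,1,0.2)
E
```

```text
p [ 0.5861 -0.2582  0.0333] tilt,psi [2.000e-02 9.017e+01] Ftool [-0.  -0.8 -0.5] Ttool [-0.02 -0.03  0.  ] open 0.0687 t 15.8
offset from G in tool axes mm [-317.3 -116.4  141.7] q [-24.  18.   2.  74.  -0. -41.]
from [ 0.5861 -0.2582  0.0333] 0.02 90.17 F [-0.8 -0.3  0.5] open 0.0687 t 15.8
[[0.2,[-0.13,-0.02,0.03],[0.0,0.0,0.2]]]
```

Request:
{"method": "play_rows", "body": {"rows": [[0.4, [-0.1, 0, 0], [0, 0, 0]], [0.6, [0, 0, 0], [0, 0, 0]], [0.8, [0, 0, 0], [0, 0, 0]], [1, [0, 0, 0], [0, 0, 0]], [1, [0, 0, 0], [0, 0, 0]], [1, [0, 0, 0], [0, 0, 0]], [1, [0, 0, -0.5], [0, 0, 0]], [1, [0, 0, -2], [0, 0, 0]], [1, [0, 0, -3], [0, 0, 0]]], "newtons": 40}}

```text
time: 16.7
ee_pos: [0.5847, -0.2586, 0.0867]
tcp_rot: [-179.8, -0.2, 106.8]
wrist_force: [0.3, 0.1, -0.1]
opening: 0.0268
```

```bash
python3 st.py
python3 - <<'E'
from h import *
c=camera('side'); save(c,'b2',(250,240,380,370),5)
E
```

```text
p [ 0.5847 -0.2586  0.0867] tilt,psi [-0.24 90.15] Ftool [0.  0.3 0.1] Ttool [-0.05  0.   -0.  ] open 0.0268 t 16.7
offset from G in tool axes mm [-317.2  -99.5   91.1] q [-24.  17.   7.  80.   0. -41.]
```

View pics/b2.png

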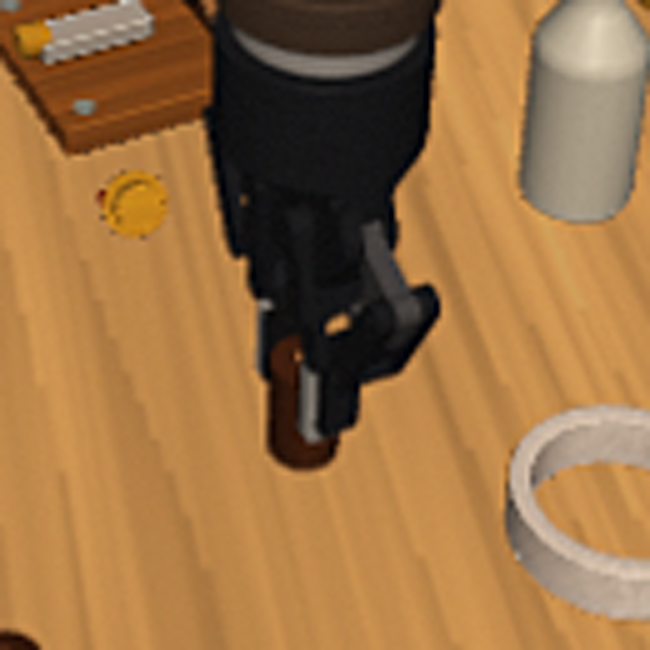

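Run:
```python
from h import *
plan(M+.085*AX,20,90,11,1)
```

```text
from [ 0.5866 -0.2595  0.0933] 0.08 90.15 F [-0.  -0.3  4.9] open 0.0265 t 16.75
[[1,[2.89,0.36,-1.59],[-1.8,0.1,0.0]],[1,[2.9,0.4,-1.58],[-1.8,-0.0,0.0]],[1,[2.9,0.46,-1.57],[-1.8,-0.0,0.0]],[1,[2.89,0.51,-1.54],[-1.8,-0.0,0.1]],[1,[2.9,0.55,-1.54],[-1.9,-0.0,-0.0]],[1,[2.9,0.59,-1.51],[-1.8,-0.0,-0.0]],[1,[2.89,0.65,-1.49],[-1.8,-0.1,-0.0]],[1,[2.9,0.69,-1.48],[-1.8,0.0,0.0]],[1,[2.89,0.74,-1.45],[-1.8,0.0,0.0]],[1,[2.9,0.79,-1.43],[-1.8,0.0,0.0]],[1,[2.89,0.83,-1.41],[-1.8,0.0,0.1]]]
```

Request:
{"method": "play_rows", "body": {"rows": [[1, [2.9, 0.4, -1.8], [-1.8, 0.1, 0]], [1, [2.9, 0.4, -1.8], [-1.8, 0, 0]], [1, [2.9, 0.5, -1.8], [-1.8, 0, 0]], [1, [2.9, 0.5, -1.8], [-1.8, 0, 0]], [1, [2.9, 0.5, -1.7], [-1.8, 0, 0]], [1, [2.9, 0.6, -1.6], [-1.8, 0, 0]], [1, [2.9, 0.6, -1.5], [-1.8, 0, 0]], [1, [2.9, 0.7, -1.4], [-1.8, 0, 0]], [1, [2.9, 0.7, -1.2], [-1.8, 0, 0]], [1, [2.2, 0.6, -1.0], [-1.8, 0, 0]], [1, [1.0, 0.4, -0.7], [-1.8, 0, 0]], [1, [0, 0, 0], [0, 0, 0]]]}}

```text
time: 17.95
ee_pos: [0.533, 0.0417, 0.2788]
tcp_rot: [158.7, 0.1, 106.8]
wrist_force: [0.7, -0.9, -1.4]
opening: 0.0263
```

```bash
python3 st.py
python3 - <<'E'
from h import *
plan(M+.056*AX,20,90,4,1)
E
```

```text
p [0.533  0.0417 0.2788] tilt,psi [21.33 90.15] Ftool [-1.1 -0.1  1.4] Ttool [ 0.32 -0.02 -0.02] open 0.0263 t 17.95
offset from G in tool axes mm [-14.7   0.7 -76.9] q [  2. -17.  -9.  77.   5. -14.]
from [0.533  0.0417 0.2788] 21.33 90.15 F [ 0.7 -0.9 -1.4] open 0.0263 t 17.95
[[1,[0.37,-0.04,1.0],[0.3,0.0,0.0]],[1,[0.37,-0.03,0.99],[0.4,0.0,0.1]],[1,[0.37,-0.03,1.0],[0.3,0.0,0.0]],[1,[0.36,-0.02,0.99],[0.3,0.0,0.0]]]
```

Request:
{"method": "play_rows", "body": {"rows": [[1, [0.7, 0, 0.6], [0.4, 0, 0]], [1, [0.6, 0, 0.8], [0.4, 0, 0]], [1, [0.2, 0, 0.8], [0.3, 0, 0]], [1, [0, 0, 0.7], [0.2, 0, 0]], [1, [0, 0, 0.3], [0, 0, 0]], [1, [0, 0, 0], [0, 0, 0]]]}}

```text
time: 18.55
ee_pos: [0.5399, 0.059, 0.2425]
tcp_rot: [160.5, 0.1, 106.7]
wrist_force: [-0.4, 0.5, 0.4]
opening: 0.0263
```

```bash
cat > ins.py <<'E'
from h import *
import sys
plan(M+.056*AX,20,90,1,1)
th=np.linspace(0,2*np.pi,60); rr=Rt(20,90)
o,p,r=cur(); tip=float(sys.argv[2]) if len(sys.argv)>2 else .0335
out=[]
for n,b in (('side',(245,130,305,215)),('top',(235,190,295,275))):
    c=camera(n); k=6
    im=c['img'][b[1]:b[3],b[0]:b[2],::-1]; im=cv2.resize(im,None,fx=k,fy=k,interpolation=cv2.INTER_NEAREST); raw=im.copy()
    def dr(P,col): cv2.polylines(im,[((proj(c,P)-b[:2]+.5)*k).astype(np.int32)],True,col,1)
    dr(rr.apply(np.c_[.02*np.cos(th),.02*np.sin(th),0*th])+M,(0,255,0))
    for z in (tip,tip-.045): dr(r.apply(np.c_[.014*np.cos(th),.014*np.sin(th),0*th+z])+p,(255,255,0))
    out+= [raw,im]
cv2.imwrite('pics/'+sys.argv[1]+'.png',cv2.resize(np.hstack(out[:2] if n=='side' else out),None,fx=.55,fy=1)if 0 else np.hstack(out[:2]))
E
python3 st.py; python3 ins.py i1
```

```text
p [0.5399 0.059  0.2425] tilt,psi [19.49 90.05] Ftool [ 0.6 -0.1 -0.5] Ttool [ 0.32  0.01 -0.01] open 0.0263 t 18.55
offset from G in tool axes mm [ -0.2  -0.7 -38.8] q [  4. -15. -11.  75.   4. -12.]
from [0.5399 0.059  0.2425] 19.49 90.05 F [-0.4  0.5  0.4] open 0.0263 t 18.55
[[1,[0.02,0.08,0.18],[-0.5,0.0,0.1]]]
```

View pics/i1.png

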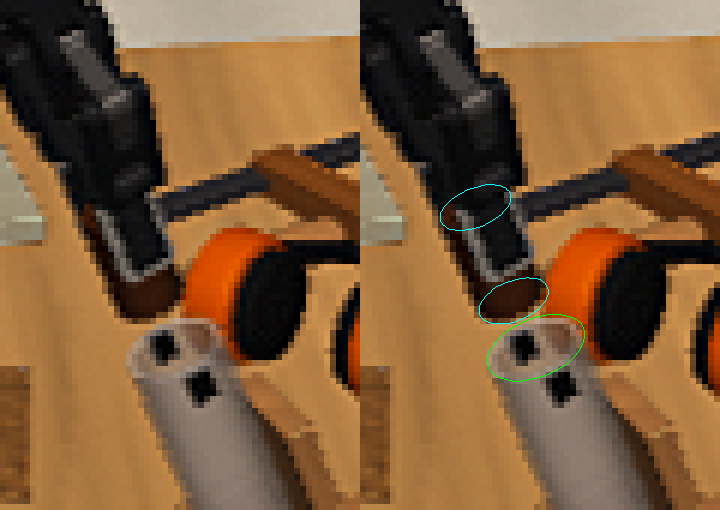

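Request:
{"method": "play_rows", "body": {"rows": [[1, [0, 0.12, 0.2], [-0.4, 0, 0]], [1, [0, 0, 0.2], [0, 0, 0]], [1, [0, 0, 0], [0, 0, 0]]]}}

```text
time: 18.95
ee_pos: [0.5428, 0.0594, 0.2407]
tcp_rot: [159.9, 0.1, 106.7]
wrist_force: [0.3, 0.6, -0.5]
opening: 0.0267
```

```bash
python3 st.py; python3 ins.py i2
```

```text
p [0.5428 0.0594 0.2407] tilt,psi [20.07 90.02] Ftool [0.5 0.3 0.6] Ttool [ 0.33 -0.03  0.01] open 0.0267 t 18.95
offset from G in tool axes mm [ -0.6   1.2 -36.1] q [  4. -15. -12.  74.   4. -12.]
from [0.5428 0.0594 0.2407] 20.07 90.02 F [ 0.3  0.6 -0.5] open 0.0267 t 18.95
[[1,[0.06,-0.12,-0.09],[0.1,0.1,0.0]]]
```

View pics/i2.png

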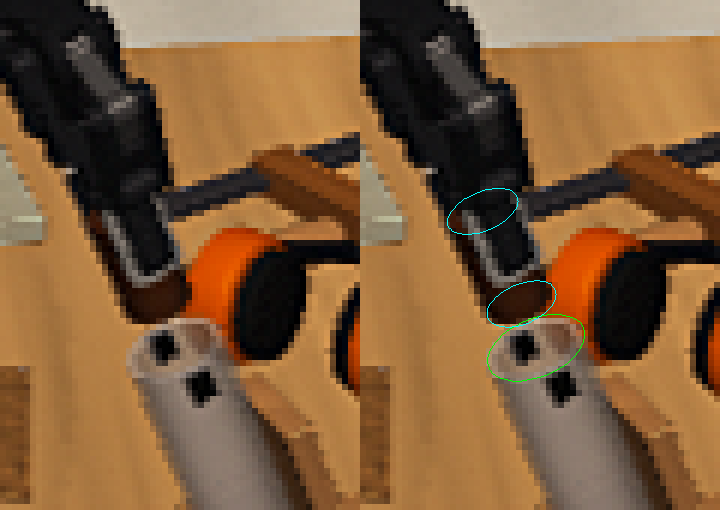

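Request:
{"method": "play_rows", "body": {"rows": [[1, [0.05, -0.03, 0.5], [0, 0, 0]], [1, [0, 0, 0.6], [0, 0, 0]], [1, [0, 0, 0.6], [0, 0, 0]], [1, [0, 0, 0.3], [0, 0, 0]], [1, [0, 0, 0.3], [0, 0, 0]], [1, [0, 0, 0], [0, 0, 0]]]}}

```text
time: 19.65
ee_pos: [0.5504, 0.0623, 0.2169]
tcp_rot: [160.0, 0.1, 106.7]
wrist_force: [-0.2, -0.0, -1.6]
opening: 0.0266
```

```bash
python3 st.py; python3 ins.py i3
```

```text
p [0.5504 0.0623 0.2169] tilt,psi [20.05 90.03] Ftool [ 0.  -0.8  1.5] Ttool [ 0.26 -0.05  0.05] open 0.0266 t 19.65
offset from G in tool axes mm [ -0.    0.8 -11. ] q [  4. -14. -14.  71.   4. -12.]
from [0.5504 0.0623 0.2169] 20.05 90.03 F [-0.2 -0.  -1.6] open 0.0266 t 19.65
[[1,[-0.0,-0.08,-2.6],[0.0,0.1,0.0]]]
```

View pics/i3.png

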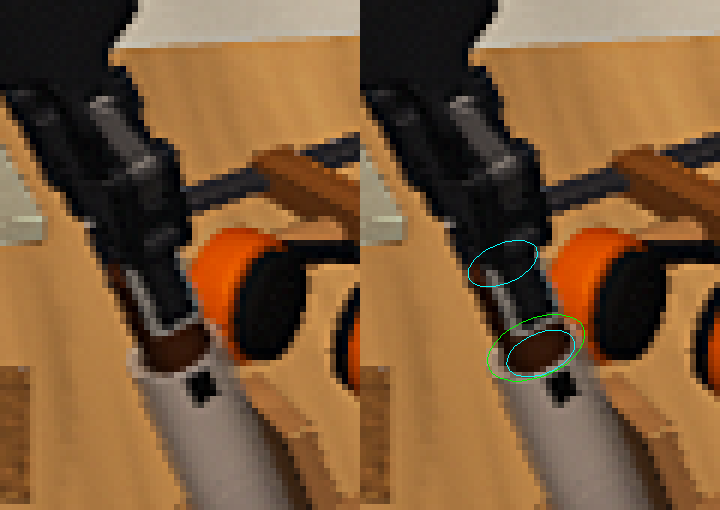

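Request:
{"method": "play_rows", "body": {"rows": [[1, [0, 0, 0.3], [0, 0, 0]], [1, [0, 0, 0.3], [0, 0, 0]], [1, [0, 0, 0.3], [0, 0, 0]], [1, [0, 0, 0.2], [0, 0, 0]], [1, [0, 0, 0], [0, 0, 0]]]}}

```text
time: 20.25
ee_pos: [0.5546, 0.0634, 0.2069]
tcp_rot: [159.9, 0.1, 106.7]
wrist_force: [-0.3, -0.6, -1.0]
opening: 0.0267
```

```bash
python3 st.py
```

```text
p [0.5546 0.0634 0.2069] tilt,psi [20.14 90.03] Ftool [-0.5 -0.8  0.8] Ttool [0.3  0.04 0.01] open 0.0267 t 20.25
offset from G in tool axes mm [-0.2  1.5 -0.1] q [  5. -14. -14.  70.   4. -11.]
```

Request:
{"method": "play_rows", "body": {"rows": [[1, [0, -0.05, 0.3], [0, 0, 0]], [1, [0, 0, 0], [0, 0, 0]], [0.6, [0, 0, 0], [0, 0, 0]], [0.5, [0, 0, 0], [0, 0, 0]], [0.3, [0, 0, 0], [0, 0, 0]], [0.3, [0, 0, 0], [0, 0, 0]], [0.3, [0, 0, 0], [0, 0, 0]]]}}

```text
time: 20.95
ee_pos: [0.5554, 0.0637, 0.2041]
tcp_rot: [159.8, 0.1, 106.7]
wrist_force: [-0.9, -0.4, 0.1]
opening: 0.0597
```

```bash
python3 st.py; python3 ins.py i4
```

```text
p [0.5554 0.0637 0.2041] tilt,psi [20.18 90.04] Ftool [-0.1 -0.8 -0.5] Ttool [0.3  0.01 0.02] open 0.0597 t 20.95
offset from G in tool axes mm [-0.2  1.2  2.8] q [  5. -14. -15.  69.   4. -11.]
from [0.5554 0.0637 0.2041] 20.18 90.04 F [-0.9 -0.4  0.1] open 0.0597 t 20.95
[[1,[0.01,-0.11,-3.98],[0.2,0.1,0.0]]]
```

View pics/i4.png

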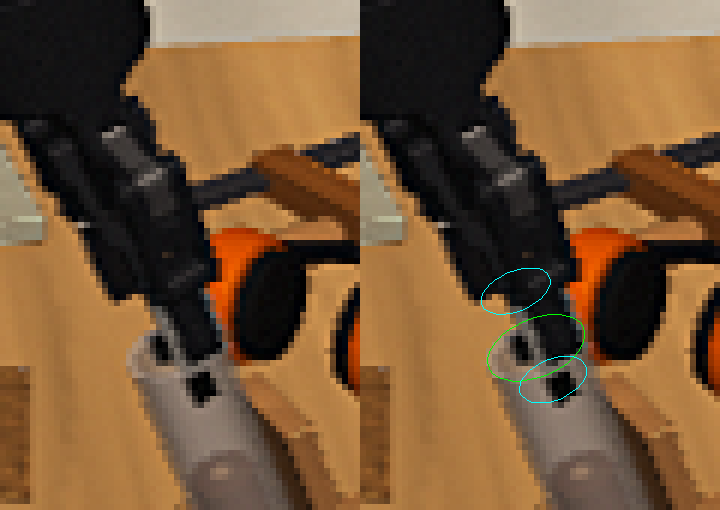

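Request:
{"method": "play_rows", "body": {"rows": [[0.3, [0, 0, -1], [0, 0, 0]], [0.2, [0, 0, -2], [0, 0, 0]], [0, [0, 0, -3], [0, 0, 0]], [0, [0, 0, -1], [0, 0, 0]]]}}

```text
time: 21.45
ee_pos: [0.5303, 0.0565, 0.2716]
tcp_rot: [160.0, 0.1, 106.7]
wrist_force: [0.5, -0.4, -0.5]
opening: 0.0851
```

```bash
python3 st.py
python3 - <<'E'
from h import *
plan([.4637,-.3356,.10],0,90,11,0)
c=camera('side'); save(c,'d1',(240,165,350,275),6)
E
```

```text
p [0.5303 0.0565 0.2716] tilt,psi [20.02 90.04] Ftool [-0.5  0.2  0.6] Ttool [0.25 0.04 0.  ] open 0.0851 t 21.45
offset from G in tool axes mm [  0.2  -0.1 -69.6] q [  4. -16.  -9.  78.   4. -12.]
from [0.5303 0.0565 0.2716] 20.02 90.04 F [ 0.5 -0.4 -0.5] open 0.0851 t 21.45
[[0,[-3.24,-2.04,0.92],[1.8,0.1,0.0]],[0,[-3.24,-2.02,0.98],[1.8,-0.0,0.0]],[0,[-3.24,-1.98,1.04],[1.9,-0.0,0.0]],[0,[-3.24,-1.95,1.11],[1.8,-0.0,0.0]],[0,[-3.24,-1.91,1.17],[1.8,-0.0,0.0]],[0,[-3.24,-1.87,1.22],[1.8,-0.0,0.0]],[0,[-3.24,-1.83,1.29],[1.8,-0.0,0.0]],[0,[-3.24,-1.8,1.34],[1.9,-0.0,0.0]],[0,[-3.24,-1.74,1.4],[1.8,-0.0,0.0]],[0,[-3.24,-1.7,1.46],[1.8,-0.0,0.0]],[0,[-3.24,-1.66,1.5],[1.8,-0.0,0.0]]]
```

View pics/d1.png

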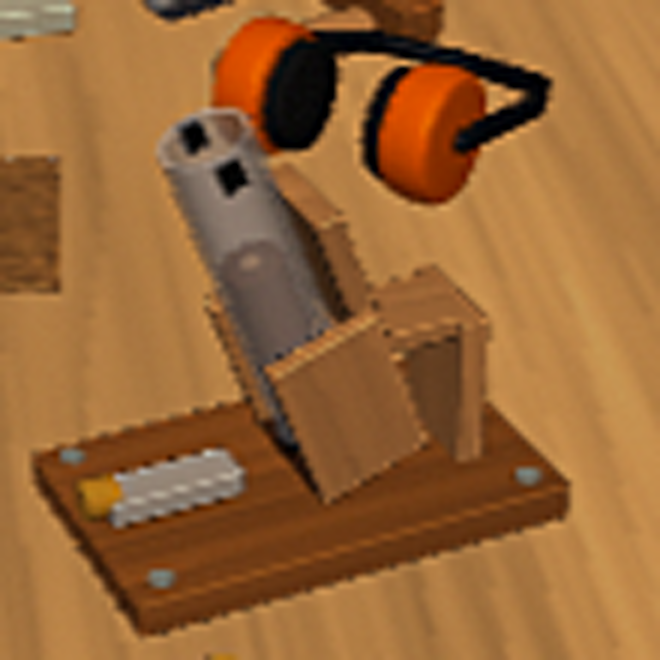

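Request:
{"method": "play_rows", "body": {"rows": [[0, [-3.2, -2.0, 0.9], [1.8, 0.1, 0]], [0, [-3.2, -2.0, 1.0], [1.8, 0, 0]], [0, [-3.2, -2.0, 1.0], [1.8, 0, 0]], [0, [-3.2, -1.9, 1.1], [1.8, 0, 0]], [0, [-3.2, -1.9, 1.2], [1.8, 0, 0]], [0, [-3.2, -1.9, 1.2], [1.8, 0, 0]], [0, [-3.2, -1.8, 1.3], [1.8, 0, 0]], [0, [-3.2, -1.8, 1.3], [1.8, 0, 0]], [0, [-3.2, -1.6, 1.3], [1.8, 0, 0]], [0, [-2.2, -1.1, 1.2], [1.8, 0, 0]], [0, [-1.0, -0.5, 0.8], [1.8, 0, 0]], [0, [0, 0, 0], [0, 0, 0]]]}}

```text
time: 22.7
ee_pos: [0.469, -0.3074, 0.0983]
tcp_rot: [-179.5, -0.4, 106.9]
wrist_force: [-0.8, 0.7, -0.7]
opening: 0.0854
```

```bash
python3 st.py
python3 - <<'E'
from h import *
plan([.4637,-.3356,.07],0,90,3,0)
E
```

```text
p [ 0.469  -0.3074  0.0983] tilt,psi [-0.51 90.21] Ftool [ 0.9 -0.5  0.7] Ttool [ 0.    0.03 -0.03] open 0.0854 t 22.7
offset from G in tool axes mm [-330.8 -212.9   37.4] q [-33.   7.  -4.  80.  -0. -50.]
from [ 0.469  -0.3074  0.0983] -0.51 90.21 F [-0.8  0.7 -0.7] open 0.0854 t 22.7
[[0,[-0.86,-0.43,0.94],[-0.2,-0.4,0.1]],[0,[-0.85,-0.44,0.95],[-0.1,-0.0,0.0]],[0,[-0.85,-0.43,0.94],[-0.2,-0.0,0.1]]]
```

Request:
{"method": "play_rows", "body": {"rows": [[0, [-1, -0.5, 0.6], [-0.2, -0.4, 0.1]], [0, [-0.9, -0.5, 0.6], [-0.1, 0, 0]], [0, [-0.5, -0.2, 0.6], [-0.1, 0, 0]], [0, [0, 0, 0.6], [0, 0, 0]], [0, [0, 0, 0], [0, 0, 0]]]}}

```text
time: 23.2
ee_pos: [0.4642, -0.3344, 0.0725]
tcp_rot: [179.9, 0.0, 106.9]
wrist_force: [-0.3, -0.0, -0.1]
opening: 0.0854
```

```bash
python3 st.py
python3 - <<'E'
from h import *
plan([.4637,-.3356,.033],0,90,5,0)
c=camera('side'); save(c,'a1',(170,280,310,420),5)
E
```

```text
p [ 0.4642 -0.3344  0.0725] tilt,psi [8.000e-02 9.016e+01] Ftool [ 0.1 -0.3  0.1] Ttool [-0.03 -0.   -0.  ] open 0.0854 t 23.2
offset from G in tool axes mm [-355.3 -233.3   57.5] q [-36.   8.  -5.  77.   0. -53.]
from [ 0.4642 -0.3344  0.0725] 0.08 90.16 F [-0.3 -0.  -0.1] open 0.0854 t 23.2
[[0,[-0.02,-0.02,0.79],[0.0,0.0,0.0]],[0,[-0.02,-0.01,0.79],[0.0,0.0,0.1]],[0,[-0.02,-0.02,0.79],[0.0,0.0,-0.0]],[0,[-0.02,-0.02,0.79],[0.1,0.0,0.0]],[0,[-0.02,-0.01,0.79],[-0.0,0.0,0.1]]]
```

View pics/a1.png

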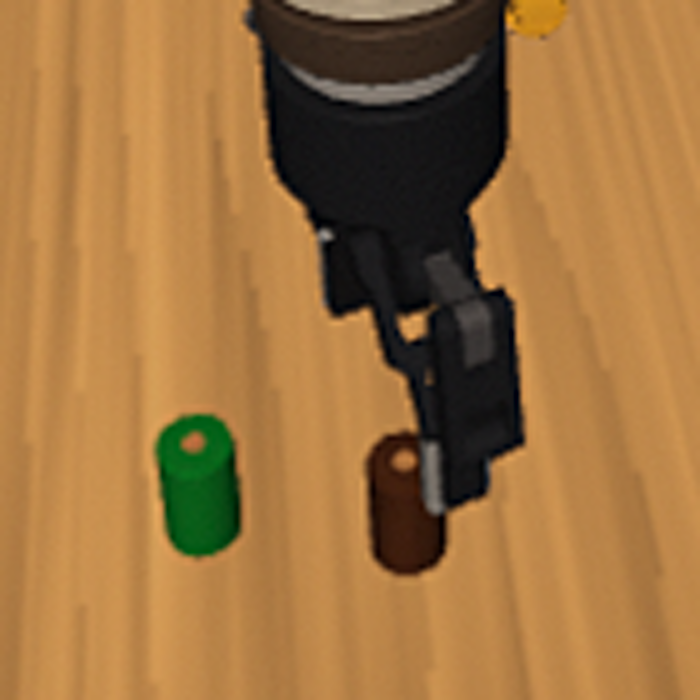

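Gripper is over the walnut blank (pip at 404,460 of the crop), clear of the green one. Descend and grip.

Request:
{"method": "play_rows", "body": {"rows": [[0, [0, 0, 0.8], [0, 0, 0]], [0, [0, 0, 0.8], [0, 0, 0]], [0.2, [0, 0, 0.8], [0, 0, 0]], [0.2, [0, 0, 0.6], [0, 0, 0]], [0.2, [0, 0, 0.3], [0, 0, 0]], [0.2, [0, 0, 0], [0, 0, 0]]]}}

```text
time: 23.85
ee_pos: [0.4649, -0.3335, 0.0375]
tcp_rot: [179.9, 0.1, 106.9]
wrist_force: [-0.0, -0.7, 0.0]
opening: 0.0682
```

```bash
python3 st.py
python3 - <<'E'
from h import *
plan([.4637,-.3356,.033],0,90,1,0)
E
```

```text
p [ 0.4649 -0.3335  0.0375] tilt,psi [ 0.13 90.26] Ftool [-0.7 -0.2 -0. ] Ttool [ 0.03 -0.   -0.03] open 0.0682 t 23.85
offset from G in tool axes mm [-354.6 -244.3   90.7] q [-36.   9.  -8.  73.   0. -53.]
from [ 0.4649 -0.3335  0.0375] 0.13 90.26 F [-0.  -0.7  0. ] open 0.0682 t 23.85
[[0,[-0.16,-0.18,0.45],[0.1,0.1,0.3]]]
```

Request:
{"method": "play_rows", "body": {"rows": [[0.2, [-0.2, -0.2, 0.4], [0, 0, 0.2]], [0.2, [0, 0, 0], [0, 0, 0]], [0.5, [0, 0, 0], [0, 0, 0]], [0.7, [0, 0, 0], [0, 0, 0]], [1, [0, 0, 0], [0, 0, 0]], [1, [0, 0, 0], [0, 0, 0]], [1, [0, 0, 0], [0, 0, 0]]], "newtons": 40}}

```text
time: 24.55
ee_pos: [0.464, -0.3368, 0.0344]
tcp_rot: [179.8, 0.1, 106.7]
wrist_force: [-0.3, 0.1, -0.3]
opening: 0.0267
```

```bash
python3 st.py
```

```text
p [ 0.464  -0.3368  0.0344] tilt,psi [ 0.19 90.03] Ftool [ 0.1 -0.2  0.3] Ttool [ 0.03  0.03 -0.01] open 0.0267 t 24.55
offset from G in tool axes mm [-357.5 -247.1   93. ] q [-36.   9.  -9.  72.   0. -53.]
```

Request:
{"method": "play_rows", "body": {"rows": [[1, [0, 0, -1], [0, 0, 0]], [1, [0, 0, -2.5], [0, 0, 0]], [1, [0, 0, -3], [0, 0, 0]], [1, [0, 0, 0], [0, 0, 0]]]}}

```text
time: 24.95
ee_pos: [0.4633, -0.3362, 0.1027]
tcp_rot: [179.9, 0.1, 106.7]
wrist_force: [0.7, -0.2, 0.0]
opening: 0.0266
```

```bash
python3 st.py
python3 - <<'E'
from h import *
plan(M+.085*AX,20,90,12,1)
E
```

```text
p [ 0.4633 -0.3362  0.1027] tilt,psi [ 0.14 90.04] Ftool [-0.4  0.6 -0. ] Ttool [ 0.03 -0.02 -0.  ] open 0.0266 t 24.95
offset from G in tool axes mm [-356.7 -224.3   28.6] q [-36.   7.  -3.  80.   0. -53.]
from [ 0.4633 -0.3362  0.1027] 0.14 90.04 F [ 0.7 -0.2  0. ] open 0.0266 t 24.95
[[1,[2.97,1.49,-1.38],[-1.7,0.1,0.0]],[1,[2.97,1.53,-1.33],[-1.6,-0.0,0.0]],[1,[2.97,1.57,-1.29],[-1.7,-0.0,0.0]],[1,[2.98,1.61,-1.24],[-1.6,-0.0,0.0]],[1,[2.97,1.64,-1.19],[-1.7,-0.0,0.0]],[1,[2.97,1.67,-1.15],[-1.6,-0.0,0.0]],[1,[2.97,1.71,-1.1],[-1.7,-0.0,0.0]],[1,[2.97,1.74,-1.04],[-1.6,-0.0,0.0]],[1,[2.98,1.76,-1.0],[-1.7,-0.0,0.0]],[1,[2.97,1.8,-0.95],[-1.6,-0.0,0.0]],[1,[2.97,1.82,-0.89],[-1.7,-0.0,0.0]],[1,[2.97,1.85,-0.84],[-1.7,-0.0,0.0]]]
```

Request:
{"method": "play_rows", "body": {"rows": [[1, [3, 1.5, -1.6], [-1.7, 0.1, 0]], [1, [3, 1.5, -1.6], [-1.6, 0, 0]], [1, [3, 1.6, -1.5], [-1.7, 0, 0]], [1, [3, 1.6, -1.5], [-1.6, 0, 0]], [1, [3, 1.6, -1.4], [-1.7, 0, 0]], [1, [3, 1.7, -1.2], [-1.6, 0, 0]], [1, [3, 1.7, -1.1], [-1.7, 0, 0]], [1, [3, 1.7, -1.0], [-1.6, 0, 0]], [1, [3, 1.7, -0.9], [-1.7, 0, 0]], [1, [3, 1.7, -0.8], [-1.6, 0, 0]], [1, [2, 1.2, -0.6], [-1.7, 0, 0]], [1, [1, 0.6, -0.4], [-1.6, 0, 0]]]}}

```text
time: 26.15
ee_pos: [0.5224, 0.0386, 0.2752]
tcp_rot: [159.1, -0.1, 106.6]
wrist_force: [0.4, 0.5, -0.1]
opening: 0.0267
```

```bash
python3 st.py
python3 - <<'E'
from h import *
plan(M+.056*AX+.001*Rt(20,90).apply([0,1,0]),20,90,4,1)
E
```

```text
p [0.5224 0.0386 0.2752] tilt,psi [20.91 89.82] Ftool [0.4 0.4 0.3] Ttool [ 0.32 -0.04  0.01] open 0.0267 t 26.15
offset from G in tool axes mm [-14.7 -10.9 -77.3] q [  1. -18. -10.  78.   5. -14.]
from [0.5224 0.0386 0.2752] 20.91 89.82 F [ 0.4  0.5 -0.1] open 0.0267 t 26.15
[[1,[0.37,0.28,1.01],[0.2,-0.1,-0.0]],[1,[0.36,0.28,1.01],[0.3,0.0,-0.1]],[1,[0.37,0.3,1.01],[0.2,0.0,-0.0]],[1,[0.37,0.29,1.01],[0.2,0.0,-0.1]]]
```

Request:
{"method": "play_rows", "body": {"rows": [[1, [0.5, 0.4, 0.6], [0.3, 0, -0.1]], [1, [0.4, 0.4, 0.8], [0.3, 0, 0]], [1, [0.3, 0.2, 0.8], [0.2, 0, 0]], [1, [0, 0, 0.7], [0, 0, 0]], [1, [0, 0, 0], [0, 0, 0]]]}}

```text
time: 26.65
ee_pos: [0.5383, 0.0557, 0.2478]
tcp_rot: [160.1, -0.1, 106.6]
wrist_force: [-0.6, -0.2, -0.1]
opening: 0.0264
```

```bash
python3 st.py
python3 - <<'E'
from h import *
plan(M+.050*AX+.001*Rt(20,90).apply([0,1,0]),20,90,2,1)
E
python3 ins.py i5 .0344
```

```text
p [0.5383 0.0557 0.2478] tilt,psi [19.88 89.92] Ftool [-0.  -0.6 -0.2] Ttool [ 0.37 -0.05 -0.05] open 0.0264 t 26.65
offset from G in tool axes mm [ -2.9  -1.3 -44.7] q [  4. -15. -11.  75.   4. -12.]
from [0.5383 0.0557 0.2478] 19.88 89.92 F [-0.6 -0.2 -0.1] open 0.0264 t 26.65
[[1,[0.15,0.12,0.68],[-0.1,-0.0,-0.0]],[1,[0.14,0.12,0.69],[-0.0,-0.0,-0.1]]]
from [0.5383 0.0557 0.2478] 19.88 89.92 F [-0.6 -0.2 -0.1] open 0.0264 t 26.65
[[1,[0.29,0.14,0.77],[-0.1,-0.0,-0.1]]]
```

View pics/i5.png

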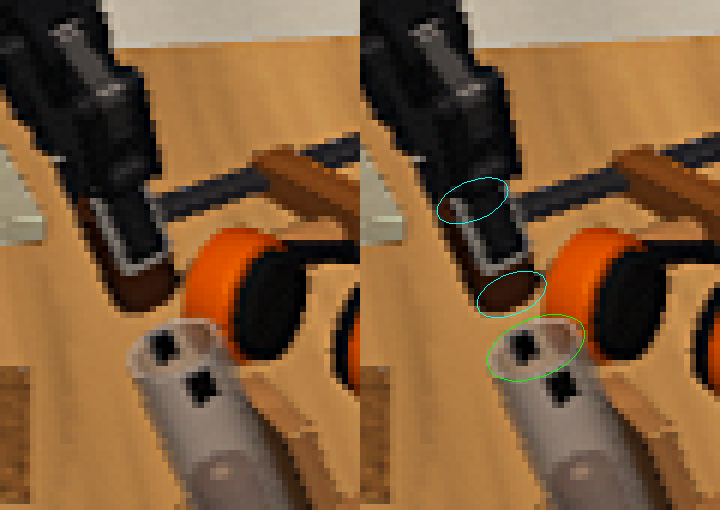

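Request:
{"method": "play_rows", "body": {"rows": [[1, [0.2, 0.15, 0.5], [-0.1, 0, 0]], [1, [0.1, 0.1, 0.5], [0, 0, 0]], [1, [0, 0, 0], [0, 0, 0]]]}}

```text
time: 27.05
ee_pos: [0.5435, 0.0597, 0.2403]
tcp_rot: [159.9, -0.0, 106.5]
wrist_force: [-0.5, -0.5, -0.8]
opening: 0.0268
```

```bash
python3 st.py; python3 ins.py i6 .0344
```

```text
p [0.5435 0.0597 0.2403] tilt,psi [20.11 89.85] Ftool [-0.3 -0.9  0.5] Ttool [0.3  0.03 0.01] open 0.0268 t 27.05
offset from G in tool axes mm [ -0.5   1.9 -35.5] q [  4. -15. -12.  74.   4. -12.]
from [0.5435 0.0597 0.2403] 20.11 89.85 F [-0.5 -0.5 -0.8] open 0.0268 t 27.05
[[1,[0.05,-0.19,-0.15],[0.1,0.0,-0.2]]]
```

View pics/i6.png

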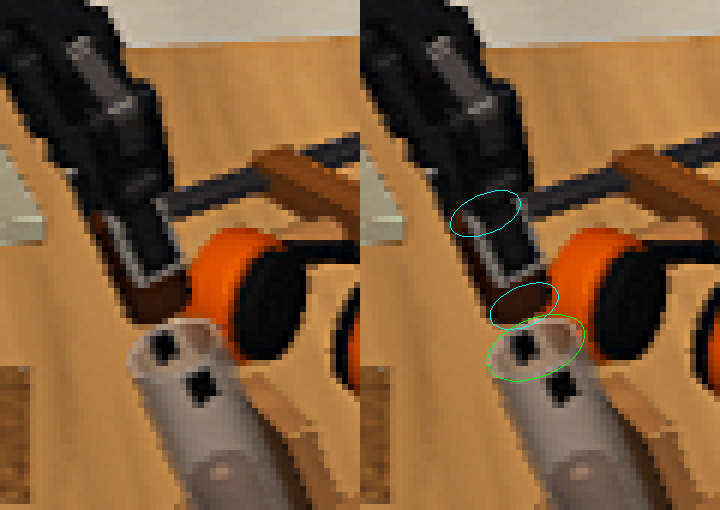

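Request:
{"method": "play_rows", "body": {"rows": [[1, [0.05, -0.06, 0.5], [0, 0, 0]], [1, [0, 0, 0.6], [0, 0, 0]], [1, [0, 0, 0.6], [0, 0, 0]], [1, [0, 0, 0.3], [0, 0, 0]], [1, [0, 0, 0.3], [0, 0, 0]], [1, [0, 0, 0], [0, 0, 0]]]}}

```text
time: 27.75
ee_pos: [0.5509, 0.0625, 0.2172]
tcp_rot: [159.9, -0.0, 106.6]
wrist_force: [-0.6, -0.7, -1.0]
opening: 0.0267
```

```bash
python3 st.py; python3 ins.py i7 .0344
```

```text
p [0.5509 0.0625 0.2172] tilt,psi [20.14 89.86] Ftool [-0.5 -1.   0.7] Ttool [ 0.29  0.01 -0.  ] open 0.0267 t 27.75
offset from G in tool axes mm [ -0.    1.3 -11.1] q [  4. -14. -14.  71.   4. -11.]
from [0.5509 0.0625 0.2172] 20.14 89.86 F [-0.6 -0.7 -1. ] open 0.0267 t 27.75
[[1,[-0.0,-0.13,-2.59],[0.1,0.0,-0.1]]]
```

View pics/i7.png

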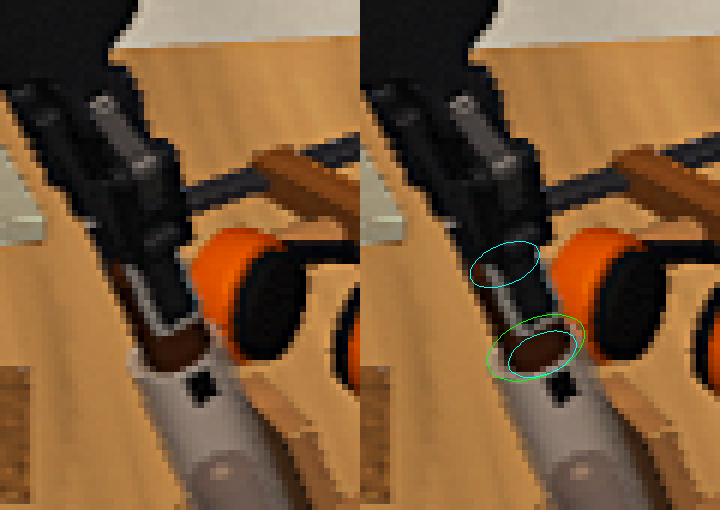

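Request:
{"method": "play_rows", "body": {"rows": [[1, [0, -0.03, 0.3], [0, 0, 0]], [1, [0, 0, 0.3], [0, 0, 0]], [1, [0, 0, 0.3], [0, 0, 0]], [1, [0, -0.03, 0.3], [0, 0, 0]], [1, [0, 0, 0.3], [0, 0, 0]], [1, [0, 0, 0], [0, 0, 0]]]}}

```text
time: 28.45
ee_pos: [0.5559, 0.0638, 0.2028]
tcp_rot: [159.8, -0.0, 106.5]
wrist_force: [0.1, 0.9, -0.2]
opening: 0.0269
```

```bash
python3 st.py
```

```text
p [0.5559 0.0638 0.2028] tilt,psi [20.23 89.86] Ftool [0.9 0.3 0.3] Ttool [ 0.34 -0.04  0.04] open 0.0269 t 28.45
offset from G in tool axes mm [-0.1  1.3  4.2] q [  5. -14. -15.  69.   4. -11.]
```

Request:
{"method": "play_rows", "body": {"rows": [[0.6, [0, 0, 0], [0, 0, 0]], [0.5, [0, 0, 0], [0, 0, 0]], [0.3, [0, 0, 0], [0, 0, 0]], [0.3, [0, 0, 0], [0, 0, 0]], [0.3, [0, 0, 0], [0, 0, 0]], [0.3, [0, 0, -1], [0, 0, 0]], [0.2, [0, 0, -2], [0, 0, 0]], [0, [0, 0, -3], [0, 0, 0]], [0, [0, -1, -4], [0, 0, 0]], [0, [0, -1, -3], [0, 0, 0]], [0, [0, 0, 0], [0, 0, 0]]]}}

```text
time: 29.55
ee_pos: [0.4912, 0.0449, 0.3253]
tcp_rot: [159.7, 0.0, 106.6]
wrist_force: [1.0, 0.2, 0.4]
opening: 0.0854
```

```bash
python3 st.py
python3 - <<'E'
from h import *
c=camera('side'); save(c,'f1'); save(c,'f1c',(195,150,345,270),5)
c=camera('top'); save(c,'f2')
E
```

```text
p [0.4912 0.0449 0.3253] tilt,psi [20.26 89.89] Ftool [-0.1  1.1 -0. ] Ttool [ 0.25  0.03 -0.02] open 0.0854 t 29.55
offset from G in tool axes mm [   0.4  -20.2 -134. ] q [  3. -20.  -5.  85.   5. -13.]
```

View pics/f1c.png

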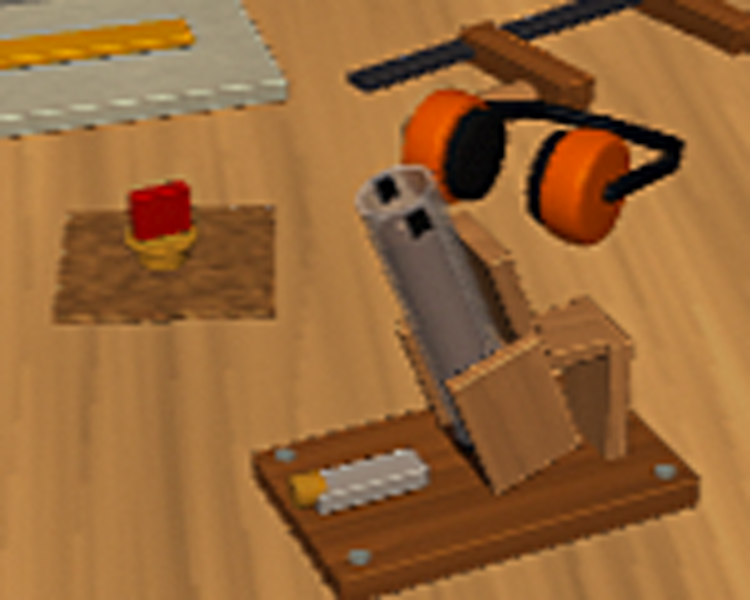

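View pics/f2.png

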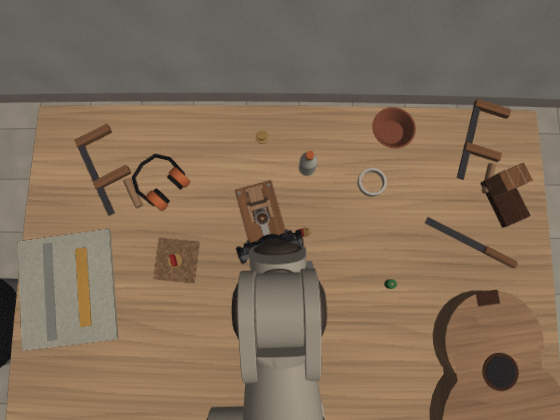

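View pics/f1.png

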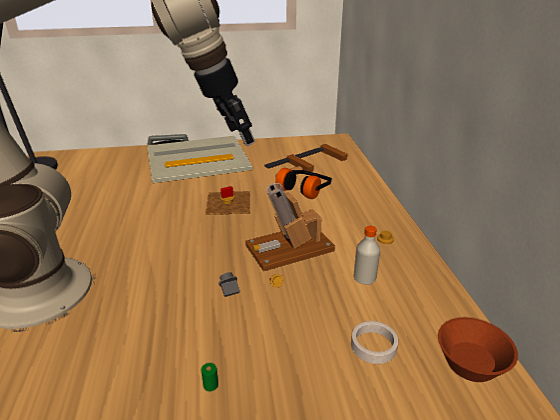

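Run:
```python
from h import *
c=camera('side'); save(c,'f3',(255,170,315,230),10)
b=(255,170,315,230); im=cv2.imread('pics/f3.png'); th=np.linspace(0,2*np.pi,60); rr=Rt(20,90)
for z in (0,.020,.065,.110):
    u=(proj(c,rr.apply(np.c_[.014*np.cos(th),.014*np.sin(th),0*th+z])+M)-b[:2]+.5)*10
    cv2.polylines(im,[u.astype(np.int32)],True,(0,255,0),1)
c=camera('top'); t=cv2.resize(c['img'][200:240,245:285,::-1],(600,600),interpolation=cv2.INTER_CUBIC)
raw=cv2.imread('pics/f3.png')
cv2.imwrite('pics/f4.png',cv2.resize(np.hstack([raw,im]),(800,400))); cv2.imwrite('pics/f5.png',t)
```

```text
(no output)
```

View pics/f4.png

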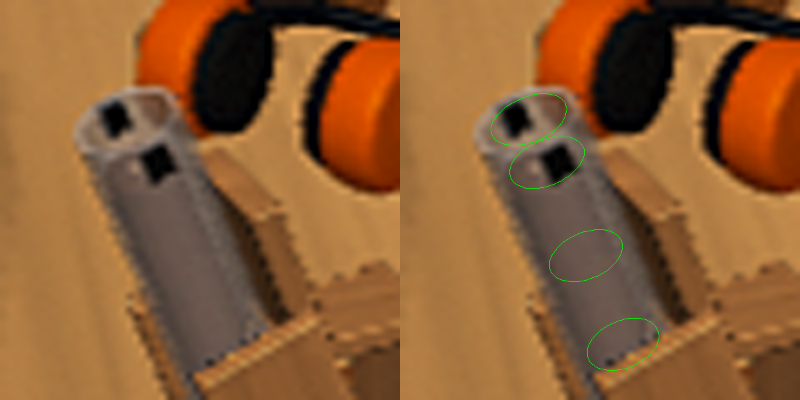

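View pics/f5.png

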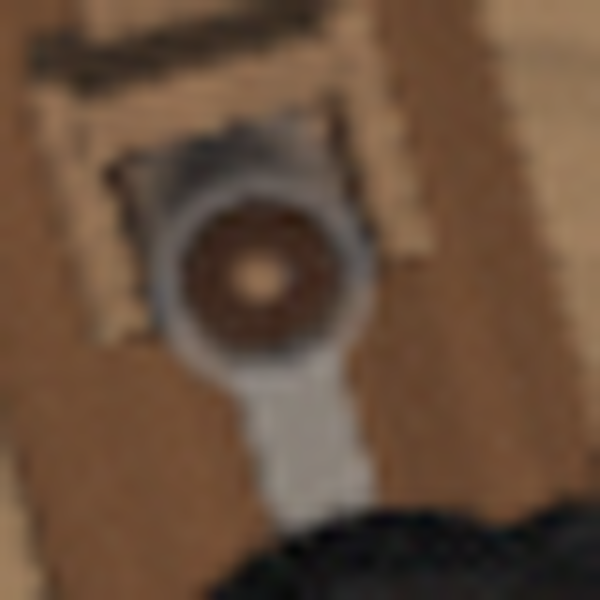

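```bash
python3 -c "
from workcell import job_done
print(job_done())"
```

```text
the job is handed in; nothing more can be done
None
```

The job is done and handed in at about 30 s of the 72 s allowed. I twisted the stopper out with about five swings. It now stands upright on the cork pad, and both walnut blanks are in the tube on top of the first one.

**Stopper:** The pull readings taken between swings were at most about 5 N, and the tube showed no lift in the pictures. Setting the stopper down briefly pressed it on the pad with about 20 N. I backed off and released it gently, and it stayed upright.

**Blanks:** Both slid down freely after release. In the last pictures the top face of the upper blank is about 20 mm below the rim, where a full stack of three should end. The joints between the blanks could not be seen clearly through the tube wall.

**Everything else:** In the final pictures the glue bottle, tape roll, ear defenders, green blank and the two stopper look-alikes appear where they started. The arm is clear of everything. No check failed.

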